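# Make up the boiled-egg and grilled-fish boards

## Robot

A 6-joint arm with a two-finger parallel gripper is mounted at the origin on the work surface; the furniture and walls round the work are solid. World frame = base frame: x ahead of the robot, y to its left, z up, the work surface at z = 0. Lengths are in m, angles in degrees, forces in N, time in s.
With the tool pointing down it reaches from about 0.25 to 0.775 m from the base axis. Payload 4 kg.
Tool frame: the origin (TCP) lies between the finger pads; the fingertips stand 14 mm ahead of it and the grasp point (between the pads) lies 5 mm behind it; z points along the fingers, y is the direction in which the jaws open and shut (so a half turn about z gives the same grasp; the last joint's range is limited). The gripper opens to 94 mm and grips with 3 to 60 N. Pads are 16 mm wide; open, the fingers measure 119 mm over their backs; the gripper's body (75 mm by 177 mm) begins 78 mm behind the grasp point.
Start: joints at [-71.339, 4.996, 78.535, -0, 96.463, -5.907], TCP at [0.229, -0.5, 0.22] pointing down, gripper open.
Joint ranges: [-177.83, 177.83], [-43.37, 116.18], [15.69, 146.23], [-61.86, 241.86], [9.47, 152.12], [-147.06, 147.06]. Speed limits (degrees/s): [159.86, 159.86, 180, 180, 180, 180].

## Interface

Orientations are given as [roll, pitch, yaw] about the fixed x, y, z axes, in that order (R = Rz(yaw) Ry(pitch) Rx(roll)).
In Python, from rig import read_state, capture, camera_info, job_done gives the robot as it stands.
- The arm moves only by the tool servo_tool, never from a script. Its argument "steps" is a list of rows, each an object with "offset": the shift along the tool's x, y, z in cm, a list of three; "turn": the turn, a rotation vector about the tool's x, y, z in rad, a list of three; "fingers": the gripper command: -1 is shut, 1 is fully open, values between are in proportion. In form: [{"offset": [tx, ty, tz], "turn": [wx, wy, wz], "fingers": fingers}, ...]. A call has 1 to 5 rows; each row is the pose to reach, as a shift and turn from the pose measured when the call began, along the tool's axes at that moment; what a row does not reach only later rows make up. A row lasts 1/12 s, in which the tool goes at most 41.7 mm and 7.16 degrees, less where a joint would pass 70% of its speed; a pose out of reach is approached as far as the arm can. A call with a gripper value outside its range is refused whole. The fingers move at their own pace and stop on an object; "squeeze" is the grip in N (left out, the last holds). Time passes only in rows, so rows that repeat a pose let the fingers close. It gives the time, the measured TCP pose, the force and the opening at its end, in the units of the state.
- read_state(): the state, without advancing time (a new reading comes with each control period).
- capture(name): name is "side" or "top"; returns (picture, depth): 400x640x3 uint8, red, green, blue; 400x640 float32, m along the optical axis (not along the pixel's ray), 0 where there is no reading.
- camera_info(name): a dict with "fx", "fy", "cx", "cy" (pixels), "eye" and "orientation" of the camera in the world. Camera axes: x right, y down, z forward; pixel columns grow to the right and rows downward; lengths in m; the calibration is good to about 2 mm. A picture is of the moment at which its call begins. camera_info takes no time and is no camera call.
- job_done(): hands the job in, once; it reports no verdict.
The state is a dict: "time_s": time; "q": joint angles; "joint_vel": joint speeds; "tau": joint torques, N m; "tool_pos": TCP position; "ee_rot": TCP orientation; "force": force on the tool from outside, world axes, zero at the start; "moment": the same for the moment, N m; "finger_gap": finger opening in m.
Only numpy, scipy, OpenCV 4.12 (cv2) and the standard library are available. Lean on these libraries where they do the work, as an engineer would, in place of code of your own. Each camera call takes 0.05 s, during which the arm holds its last target.

## Task

Make up two serving kits from the things on the worktop. On the blue board, for boiled eggs: the timer standing inside the large round rim, the salt shaker standing inside the small round rim, and the teaspoon lying along the middle of the cork strip (either way round). On the pale wooden board, for grilled fish: the lemon lying inside the oblong rim and the green-labelled herb jar standing inside the round rim; never tip the timer, shaker or jar over, and leave the peeler, pepper mill, mug and all the rest where they are.

Things in the scene. Friction and masses are not known exactly. Their poses are not given: they have to be found in the camera images.
- egg_board: Egg board: blue, fixed, 170 (x) x 210 (y) mm, top face at z = 12 mm; origin at the centre of its underside. In its frame: large round steel rim (inside dia. 84 mm) at (34, 50) mm for the timer; small round rim (inside dia. 64) at (34, -55) for the salt shaker; rims 6 mm high, floor level with the top face. Flat cork strip 44 (x) x 170 (y), centre (-56, 0), for the teaspoon.
- fish_board: Fish board: pale wood, fixed, 130 (x) x 220 (y) mm, top face at z = 12 mm; origin at the centre of its underside. In its frame: oblong steel rim, inside 78 (x) x 102 (y) mm, 5 mm above the top face, centre (0, 44) mm, for the lemon lying along y; round steel rim (inside dia. 66, 6 mm high) at (0, -63) for the herb jar. Cork floors level with the top face.
- timer: Kitchen timer: round, white body with a red domed cap, 63 mm diameter, 47 mm high (the full diameter up to about 35 mm); the cap does not turn. Stands upright on the worktop; origin at the centre of its underside, z up.
- salt: Salt shaker: clear glass with white salt and a grey cap, 44 mm diameter up to about 70 mm, cap 34 mm, 90 mm high. Stands upright (leaning up to 2 degrees); origin at the centre of its underside, z up.
- lemon_mid (a point): Yellow lemon, 78 mm long (its x axis) x 55 mm (y) x 56 mm high, lying on its side on the worktop; this point is its centre, 28 mm above what it lies on.
- herb_jar: Herb jar: glass jar with a red screw cap and a green label, 45 mm diameter, 106 mm high, straight-sided up to the cap at 85 mm, the only spice jar here. Stands upright; origin at the centre of its underside, z up.
- teaspoon: Steel teaspoon lying flat, 139 mm long (its x axis), 30 mm wide at the bowl (y), 10 mm high overall; origin in the middle of its length on its underside. It can be gripped across its y at the origin.
- peeler: Bystander, to be left alone: vegetable peeler with a dark blue handle, 170 mm long (x) x 25 x 18 mm, lying on the worktop; origin in the middle of its underside.
- pepper_mill: Bystander, to be left alone: dark brown wooden pepper mill, 58 mm diameter, 170 mm high, standing at the back; origin at the centre of its underside.
- mug: Bystander, to be left alone: mug, green above and white below, 90 mm wide, 122 mm over the handle, 107 mm high, standing at the front right; origin at the centre of its underside.
There are look-alikes about, which are no part of the job. Leave any orange or purple look-alike of the salt alone.

How it is judged (in metres and radians):
At the end, for the whole second after the job is handed in: Timer, salt shaker, herb jar upright (0.1 rad) on their rims' floors, centred to 13 mm per board axis; teaspoon flat on the strip, its middle within 15 mm across, 18 mm along, 0.25 rad; lemon in the oblong rim, centred to 16 mm in board x, 18 mm in y, 32-46 mm above the underside; all at rest (x of timer in the frame of egg_board between 0.021 and 0.047 m and y of timer in the frame of egg_board between 0.037 and 0.063 m and z of timer in the frame of egg_board between 0.008 and 0.016 m and angle between each of timer, salt, herb_jar's own z axis and vertical below 0.1 rad and linear speed of each of timer, salt, teaspoon, herb_jar below 0.02 m/s and x of salt in the frame of egg_board between 0.021 and 0.047 m and y of salt in the frame of egg_board between -0.068 and -0.042 m and z of salt in the frame of egg_board between 0.008 and 0.016 m and x of teaspoon in the frame of egg_board between -0.071 and -0.041 m and y of teaspoon in the frame of egg_board between -0.018 and 0.018 m and z of teaspoon in the frame of egg_board between 0.006 and 0.02 m and angle between the x axis of teaspoon and the y axis of egg_board, either way round below 0.25 rad and x of lemon_mid in the frame of fish_board between -0.016 and 0.016 m and y of lemon_mid in the frame of fish_board between 0.026 and 0.062 m and z of lemon_mid in the frame of fish_board between 0.032 and 0.046 m and x of herb_jar in the frame of fish_board between -0.013 and 0.013 m and y of herb_jar in the frame of fish_board between -0.076 and -0.05 m and z of herb_jar in the frame of fish_board between 0.008 and 0.016 m); the robot touches nothing.
It fails at once if the peeler is moved more than 30 mm from where it stood (distance of peeler from where it was at the start of the episode above 0.03 m).
It fails at once if the pepper mill is moved more than 30 mm from where it stood (distance of pepper_mill from where it was at the start of the episode above 0.03 m).
It fails at once if the mug is moved more than 30 mm from where it stood (distance of mug from where it was at the start of the episode above 0.03 m).
It fails at once if the timer, salt shaker or herb jar is tipped over (angle between any of timer, salt, herb_jar's own z axis and vertical above 0.7 rad).
It also fails if it takes over 122 s, if anything falls off the work surface, if the arm or the gripper's body presses on something with over 40 N, if the wrist force passes 120 N, or if a joint passes its speed limit or range.

## Working session

There is one attempt and no reset: what is moved stays moved. The work goes in short steps, Python scripts to look and compute and a tool call to move; the robot and the scene stay as the last step left them, time stands still between calls to the robot, and variables do not carry over. Pictures are saved under pics/ and viewed, and the job is handed in when it is done.

Besides the shell and the picture viewer there is one more tool, called after ">>>" as a command line: name --argument value ..., lists and objects as JSON in quotes. servo_tool: Moves the arm, as the interface text tells. Its arguments: {"type":"object","properties":{"steps":{"type":"array","items":{"type":"object","properties":{"offset":{"type":"array","items":{"type":"number"}},"turn":{"type":"array","items":{"type":"number"}},"fingers":{"type":"number"}}}},"squeeze":{"type":"number"}},"required":["steps"]}

```bash
ls; mkdir -p pics; python3 - <<'E'
from rig import *
import cv2, numpy as np
print(read_state())
for n in ("top","side"):
    p,d=capture(n); cv2.imwrite(f"pics/{n}0.png",p[:,:,::-1]); np.save(f"{n}_d0.npy",d); print(camera_info(n))
E
```

```text
pics
{'time_s': 0.0, 'q': array([-7.13377670e+01,  5.03976509e+00,  7.86242005e+01,  7.11569664e-04,
        9.64639874e+01, -5.90884646e+00]), 'joint_vel': array([-0.05598975, -0.1178509 ,  0.10754106, -0.09460882,  0.08248234,
       -0.02228993]), 'tau': array([ 6.09803701e-04, -3.40177238e+01, -3.02430868e+01,  7.17519829e-02,
        3.28938081e-02, -1.59757396e-04]), 'tool_pos': array([ 0.22851833, -0.49970226,  0.21830273]), 'ee_rot': array([-1.79872800e+02, -1.38757203e-02,  2.45711434e+01]), 'force': array([-0.34411652, -0.22345544,  0.15421375]), 'moment': array([-0.01116098,  0.00907207,  0.03141915]), 'finger_gap': 0.09369060265271874}
{'fx': 418.5538144875309, 'fy': 418.5538144875309, 'cx': 320.8302025291781, 'cy': 198.7488370833132, 'eye': array([ 0.45666032, -0.16628953,  1.21673827]), 'orientation': array([-176.72626616,    1.35395839,  -90.46692823])}
{'fx': 395.87834840946346, 'fy': 395.87834840946346, 'cx': 316.5771946915952, 'cy': 190.1444181615099, 'eye': array([ 0.50209565, -1.24521586,  0.61451166]), 'orientation': array([-117.83495166,   -1.16760357,   -0.5477215 ])}
```

View pics/top0.png

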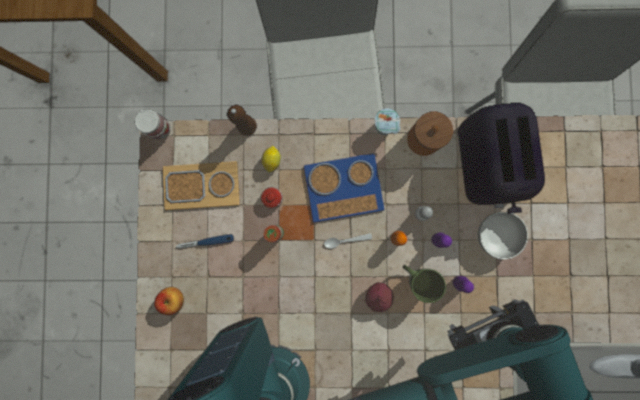

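View pics/side0.png

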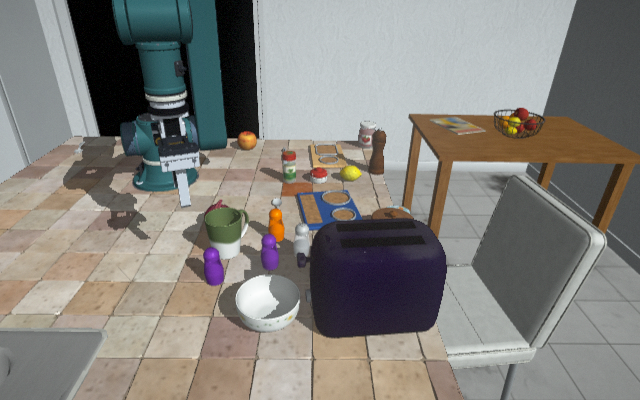

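Candidates in the top view:
- **Timer:** (271,197). Other red things are the apples at (168,300) and (379,296).
- **Herb jar:** (272,233).
- **Salt:** (425,212), grey-white. Look-alikes are orange (400,237) and purple (442,240) and (463,284).
- **Lemon:** (271,157).
- **Teaspoon:** (347,242), with the peeler at (205,241).

Next I'll check these in close crops.

```bash
cat > h.py <<'E'
import numpy as np
from rig import *
from scipy.spatial.transform import Rotation as R
C={}
def cam(n):
    if n not in C:
        c=camera_info(n); C[n]=(c,R.from_euler('xyz',c['orientation'],degrees=True).as_matrix())
    return C[n]
def ray(n,u,v):
    c,M=cam(n); return np.array(c['eye']),M@np.array([(u-c['cx'])/c['fx'],(v-c['cy'])/c['fy'],1])
def onz(n,u,v,z):
    e,r=ray(n,u,v); return e+r*(z-e[2])/r[2]
def dep(n,u,v,d):
    e,r=ray(n,u,v); return e+r*d
def proj(n,p):
    c,M=cam(n); q=M.T@(np.array(p)-c['eye']); return np.array([c['cx']+c['fx']*q[0]/q[2],c['cy']+c['fy']*q[1]/q[2]])
def cloud(n,d):
    c,M=cam(n); v,u=np.mgrid[0:400,0:640]
    P=np.stack([(u-c['cx'])/c['fx']*d,(v-c['cy'])/c['fy']*d,d],-1)@M.T+c['eye']; P[d<=0]=np.nan; return P
E
python3 - <<'E'
import cv2
t=cv2.imread("pics/top0.png"); s=cv2.imread("pics/side0.png")
cv2.imwrite("pics/c1.png",cv2.resize(t[100:260,150:310],None,fx=3.7,fy=3.7,interpolation=2))
cv2.imwrite("pics/c2.png",cv2.resize(t[140:300,290:480],None,fx=3.7,fy=3.7,interpolation=2))
cv2.imwrite("pics/c3.png",cv2.resize(s[130:280,200:400],None,fx=4,fy=4,interpolation=2))
E
```

```text
(no output)
```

View pics/c1.png

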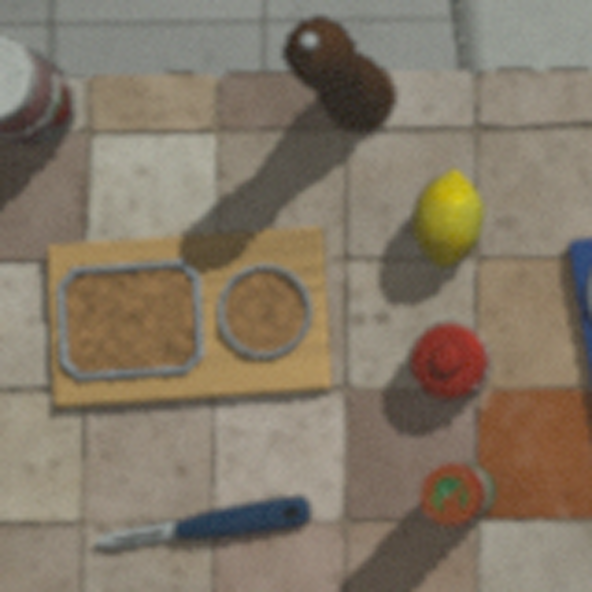

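View pics/c2.png

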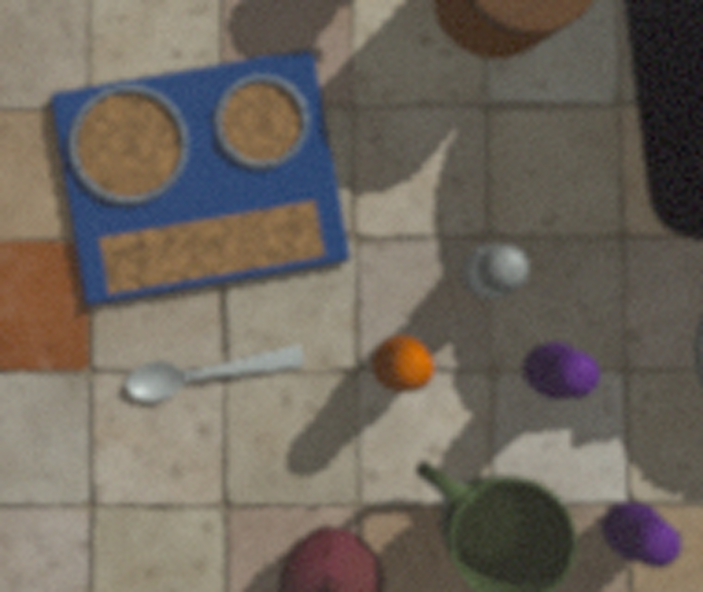

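View pics/c3.png

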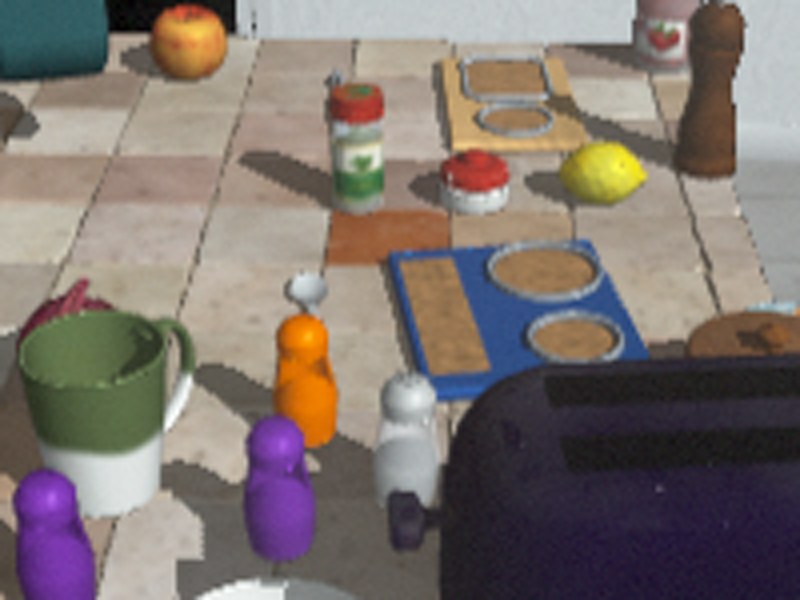

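```bash
python3 - <<'E'
from h import *
np.set_printoptions(precision=4,suppress=True)
def px(c,o): return ((c[0]+.5)/3.7-.5+o[0],(c[1]+.5)/3.7-.5+o[1])
o1=(150,100);o2=(290,140)
def f(name,c,o,z):
    p=onz('top',*px(c,o),z); print(name,p); return p[:2]
b=[f('eggcorner',c,o2,.012) for c in [(52,97),(315,53),(348,258),(88,303)]]
print('eggc',np.mean(b,0), 'len',np.linalg.norm(b[0]-b[1]),np.linalg.norm(b[1]-b[2]))
L=f('large',(129,144),o2,.018);S=f('small',(262,121),o2,.018)
d=L-S;print('egg yaw',np.degrees(np.arctan2(d[1],d[0]))-90)
for a,c in((b[0],b[1]),(b[3],b[2])): d=a-c;print('egg yaw edge',np.degrees(np.arctan2(d[1],d[0]))-90)
f('strip',(211,248),o2,.012)
b=[f('fishcorner',c,o1,.012) for c in [(49,246),(323,230),(330,388),(57,407)]]
print('fishc',np.mean(b,0), 'len',np.linalg.norm(b[0]-b[1]),np.linalg.norm(b[1]-b[2]))
for a,c in((b[0],b[1]),(b[3],b[2])): d=a-c;print('fish yaw edge',np.degrees(np.arctan2(d[1],d[0]))-90)
L=f('obl',(131,321),o1,.017);S=f('rnd',(264,312),o1,.018)
d=L-S;print('fish yaw',np.degrees(np.arctan2(d[1],d[0]))-90)
f('spoon bowlend',(124,388),o2,.006);f('spoon tip',(302,356),o2,.003)
f('timer',(450,360),o1,.035)
f('lemon',(450,218),o1,.028)
f('jarcap',(452,494),o1,.106)
f('saltcap',(508,267),o2,.085)
f('saltbase',(490,272),o2,.02)
D=np.load('top_d0.npy');P=cloud('top',D)
for n,(u,v),r,z0 in (('timer',(271,197),14,.015),('timertop',(271,197),14,.04),('lemon',(271,158),18,.02),('jar',(272,233),14,.095),('salt',(427,212),14,.02),('salttop',(427,212),14,.075),('orange',(399,238),14,.02),('mug',(427,285),26,.09),('purple',(442,240),16,.02),('mill',(240,120),22,.03),('spoon',(347,242),28,.004)):
    Q=P[v-r:v+r,u-r:u+r].reshape(-1,3);Q=Q[Q[:,2]>z0]
    if len(Q):print(n,len(Q),'mid',(Q.min(0)+Q.max(0))/2,'ext',Q.max(0)-Q.min(0),'zmax',Q[:,2].max())
Ps=cloud('side',np.load('side_d0.npy'))
for n,(u0,u1,v0,v1),z0 in (('salt s',(293,311,222,258),.01),('jar s',(280,299,150,184),.01),('timer s',(309,329,166,185),.01),('lemon s',(339,363,164,183),.01)):
    Q=Ps[v0:v1,u0:u1].reshape(-1,3);Q=Q[Q[:,2]>z0]
    print(n,Q.min(0),Q.max(0))
E
```

```text
eggcorner [ 0.6218 -0.0894  0.012 ]
eggcorner [ 0.6541 -0.2955  0.012 ]
eggcorner [ 0.4936 -0.3185  0.012 ]
eggcorner [ 0.4604 -0.1165  0.012 ]
eggc [ 0.5575 -0.205 ] len 0.20857630009504965 0.16215833311676306
large [ 0.5836 -0.1496  0.018 ]
small [ 0.6004 -0.253   0.018 ]
egg yaw 9.246167807488547
egg yaw edge 8.900376931789737
egg yaw edge 9.329519193559733
strip [ 0.5023 -0.2125  0.012 ]
fishcorner [0.6257 0.3226 0.012 ]
fishcorner [0.6359 0.1051 0.012 ]
fishcorner [0.5114 0.0992 0.012 ]
fishcorner [0.4984 0.3146 0.012 ]
fishc [0.5679 0.2104] len 0.2177406146305099 0.12467188257079231
fish yaw edge 2.6853998858766204
fish yaw edge 3.442693201854212
obl [0.5652 0.255  0.017 ]
rnd [0.5711 0.1499 0.018 ]
fish yaw 3.2139742398610593
spoon bowlend [ 0.3941 -0.1438  0.006 ]
spoon tip [ 0.4178 -0.2827  0.003 ]
timer [0.531  0.0017 0.035 ]
lemon [0.6418 0.0026 0.028 ]
jarcap [ 0.4302 -0.0097  0.106 ]
saltcap [ 0.4838 -0.4251  0.085 ]
saltbase [ 0.4816 -0.4261  0.02  ]
timer 370 mid [0.5301 0.0031 0.0337] ext [0.0599 0.0569 0.0367] zmax 0.05203253822376275
timertop 64 mid [0.5303 0.0045 0
[... 406 characters left out ...]
9144218377892432
orange 202 mid [ 0.4137 -0.351   0.057 ] ext [0.0417 0.0365 0.0685] zmax 0.09119721383875468
mug 303 mid [ 0.2927 -0.4128  0.1005] ext [0.0898 0.1007 0.0204] zmax 0.11064253042555294
purple 242 mid [ 0.4072 -0.4702  0.0578] ext [0.0419 0.0398 0.0726] zmax 0.09410655338819485
mill 516 mid [0.7432 0.0797 0.1012] ext [0.0515 0.0533 0.1413] zmax 0.1718722299356985
spoon 418 mid [ 0.4026 -0.211   0.0118] ext [0.1588 0.1589 0.0156] zmax 0.019566164989554657
salt s [ 0.4624 -0.6371  0.0103] [ 0.505  -0.3005  0.1494]
jar s [ 0.4077 -0.0371  0.0101] [0.4521 0.0068 0.1062]
timer s [ 0.5031 -0.0349  0.0101] [0.5624 0.0192 0.0456]
lemon s [ 0.6044 -0.0286  0.0101] [0.6802 0.1113 0.0533]
```

```bash
python3 - <<'E'
from h import *
import cv2
np.set_printoptions(precision=4,suppress=True)
D=np.load('top_d0.npy');P=cloud('top',D)
Q=P[100:215,455:550].reshape(-1,3);
for lo,hi in ((.03,.08),(.08,.12),(.12,.25)):
    q=Q[(Q[:,2]>lo)&(Q[:,2]<hi)];print('toaster',lo,q.min(0),q.max(0))
q=Q[(Q[:,2]>.12)]; 
for x in np.arange(.42,.75,.03):
    m=q[abs(q[:,0]-x)<.015]
    if len(m): print(x,m[:,1].max(),m[:,2].max())
im=cv2.imread('pics/top0.png');h=cv2.cvtColor(im,cv2.COLOR_BGR2HSV)
m=cv2.inRange(h,(20,120,60),(35,255,255));m[:140]=0;m[175:]=0;m[:,:255]=0;m[:,290:]=0
v,u=np.nonzero(m);g=np.array([onz('top',a,b,.028)[:2] for a,b in zip(u,v)])
w,V=np.linalg.eigh(np.cov(g.T));print('lemon',g.mean(0),(g.min(0)+g.max(0))/2,np.sqrt(w),np.degrees(np.arctan2(V[1,1],V[0,1])))
# spoon mask
c=im[225:262,310:380].copy();cv2.imwrite('pics/sp.png',cv2.resize(c,None,fx=10,fy=10,interpolation=2))
E
```

```text
toaster 0.03 [ 0.4763 -0.6682  0.0301] [ 0.7449 -0.5275  0.0794]
toaster 0.08 [ 0.5031 -0.661   0.0801] [ 0.747  -0.5275  0.1198]
toaster 0.12 [ 0.4774 -0.6986  0.12  ] [ 0.7579 -0.528   0.1996]
0.4799999999999999 -0.613359208045291 0.15447251749882063
0.5099999999999999 -0.5520795895734548 0.1881823602496009
0.5399999999999998 -0.5433442739196725 0.19889232977025517
0.5699999999999998 -0.5404767116624152 0.1993301465613304
0.5999999999999999 -0.5366702988051413 0.1992321349154451
0.6299999999999998 -0.5348943147853078 0.19961654521087135
0.6599999999999997 -0.5310339696996239 0.19933629258223973
0.6899999999999997 -0.5279651967222236 0.19900666941919565
0.7199999999999998 -0.5291509899142024 0.19868809603459936
0.7499999999999997 -0.5372063055724234 0.19404691721505496
lemon [0.6417 0.004 ] [0.642  0.0048] [0.0125 0.018 ] 172.6630340392679
```

View pics/sp.png

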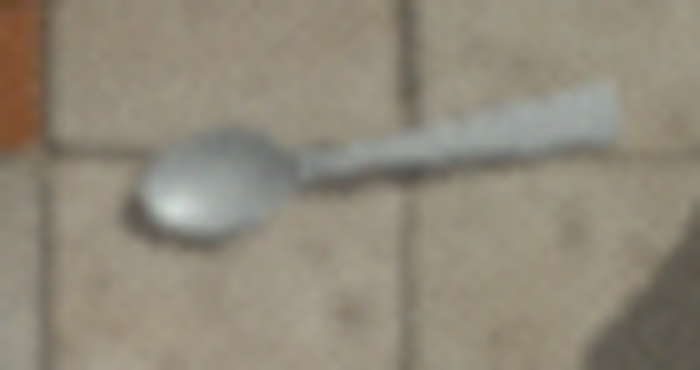

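```bash
cat > plan.py <<'E'
import sys
from h import *
np.set_printoptions(precision=3,suppress=True)
s=read_state();M=R.from_euler('xyz',s['ee_rot'],degrees=True)
for a in sys.argv[1:]:
    x,y,z,w=map(float,a.split(','))
    T=R.from_euler('xyz',[180,0,w],degrees=True)
    print(a,'off',M.inv().apply(np.array([x,y,z])-s['tool_pos'])*100,'turn',(M.inv()*T).as_rotvec())
print('t',round(s['time_s'],2),s['tool_pos'],s['ee_rot'],'gap',round(s['finger_gap'],4),'F',s['force'])
E
python3 plan.py .4825,-.4245,.2,90 .4825,-.4245,.046,90
```

```text
.4825,-.4245,.2,90 off [26.227  3.719  1.84 ] turn [-0.002 -0.001 -1.142]
.4825,-.4245,.046,90 off [26.224  3.75  17.24 ] turn [-0.002 -0.001 -1.142]
t 0.1 [ 0.229 -0.5    0.218] [-179.887   -0.012   24.57 ] gap 0.0941 F [0.402 0.117 0.132]
```

>>> servo_tool --steps '[{"offset": [26.2,3.7,1.8],"turn": [0,0,-1.14],"fingers": 1},{"offset": [26.2,3.7,1.8],"turn": [0,0,-1.14],"fingers": 1},{"offset": [26.2,3.7,1.8],"turn": [0,0,-1.14],"fingers": 1},{"offset": [26.2,3.7,1.8],"turn": [0,0,-1.14],"fingers": 1},{"offset": [26.2,3.7,1.8],"turn": [0,0,-1.14],"fingers": 1}]' --squeeze 20

```text
time_s: 0.52
tool_pos: [0.4292, -0.4397, 0.2038]
ee_rot: [-179.9, -0.1, 60.7]
force: [-0.7, -0.9, -0.5]
finger_gap: 0.0938
```

```bash
python3 plan.py .4825,-.4245,.2,90 .4825,-.4245,.046,90
```

```text
.4825,-.4245,.2,90 off [3.936 3.903 0.375] turn [-0.001 -0.002 -0.511]
.4825,-.4245,.046,90 off [ 3.918  3.927 15.775] turn [-0.001 -0.002 -0.511]
t 0.52 [ 0.429 -0.44   0.204] [-179.912   -0.068   60.707] gap 0.0938 F [-0.704 -0.884 -0.492]
```

>>> servo_tool --steps '[{"offset": [3.9,3.9,0.4],"turn": [0,0,-0.51],"fingers": 1},{"offset": [3.9,3.9,0.4],"turn": [0,0,-0.51],"fingers": 1},{"offset": [3.9,3.9,0.4],"turn": [0,0,-0.51],"fingers": 1},{"offset": [3.9,3.9,0.4],"turn": [0,0,-0.51],"fingers": 1},{"offset": [3.9,3.9,0.4],"turn": [0,0,-0.51],"fingers": 1}]'

```text
time_s: 0.93
tool_pos: [0.4827, -0.4241, 0.1986]
ee_rot: [-179.9, -0.2, 90.2]
force: [0.6, 0.6, 0.6]
finger_gap: 0.0942
```

```bash
python3 plan.py .4825,-.4245,.046,90; python3 - <<'E'
from h import *
import cv2
p,d=capture('side'); cv2.imwrite('pics/s1.png',cv2.resize(p[130:290,180:380,::-1],None,fx=4,fy=3.7))
print(proj('top',(.4825,-.4245,.09)))
p,d=capture('top');np.save('d1.npy',d); cv2.imwrite('pics/t1.png',cv2.resize(p[130:290,330:530,::-1],None,fx=3.7,fy=3.7))
E
```

```text
.4825,-.4245,.046,90 off [-0.086  0.012 15.255] turn [-0.002 -0.003  0.003]
t 0.93 [ 0.483 -0.424  0.199] [-179.876   -0.182   90.151] gap 0.0942 F [0.58  0.594 0.616]
[427.15731086 212.2312375 ]
```

View pics/s1.png

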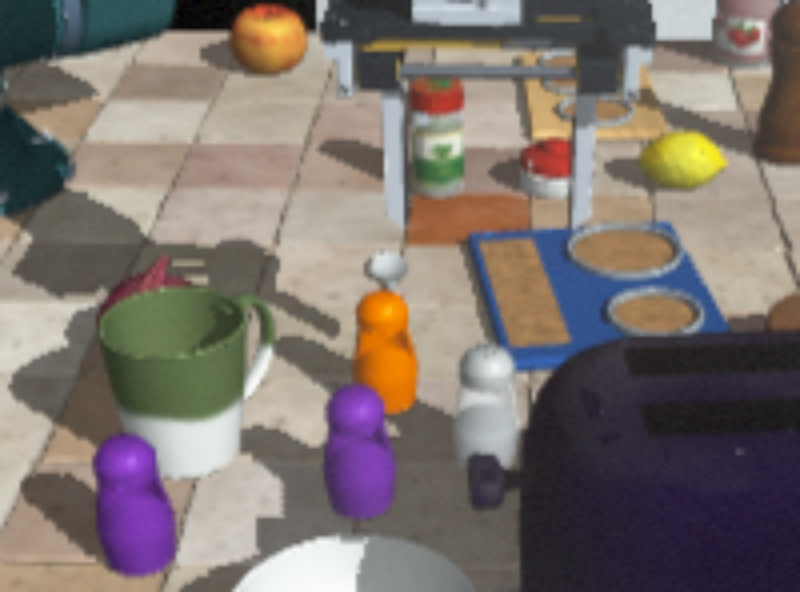

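The fingers straddle the white shaker: finger x ≈395 and 583 in the crop, shaker at 487. Descending.

>>> servo_tool --steps '[{"offset": [-0.1,0,4],"turn": [0,0,0],"fingers": 1},{"offset": [-0.1,0,8],"turn": [0,0,0],"fingers": 1},{"offset": [-0.1,0,12],"turn": [0,0,0],"fingers": 1},{"offset": [-0.1,0,15.3],"turn": [0,0,0],"fingers": 1},{"offset": [-0.1,0,15.3],"turn": [0,0,0],"fingers": 1}]'

```text
time_s: 1.45
tool_pos: [0.4771, -0.421, 0.0367]
ee_rot: [-179.2, -0.8, 89.6]
force: [0.1, 1.2, -1.6]
finger_gap: 0.0939
```

>>> servo_tool --steps '[{"offset": [0,0,0],"turn": [0,0,0],"fingers": -1},{"offset": [0,0,0],"turn": [0,0,0],"fingers": -1},{"offset": [0,0,0],"turn": [0,0,0],"fingers": -1},{"offset": [0,0,0],"turn": [0,0,0],"fingers": -1},{"offset": [0,0,0],"turn": [0,0,0],"fingers": -1}]' --squeeze 20

```text
time_s: 1.87
tool_pos: [0.4783, -0.4223, 0.0396]
ee_rot: [-179.4, -0.6, 89.6]
force: [0.0, -0.0, 0.5]
finger_gap: 0.0639
```

```bash
python3 plan.py .4825,-.4245,.17,90 .6,-.254,.17,90
```

```text
.4825,-.4245,.17,90 off [ -0.069   0.294 -13.05 ] turn [-0.01  -0.011 -0.007]
.6,-.254,.17,90 off [ 17.068  11.916 -12.971] turn [-0.01  -0.011 -0.007]
t 1.87 [ 0.478 -0.422  0.04 ] [-179.433   -0.647   89.568] gap 0.0639 F [ 0.04  -0.039  0.532]
```

>>> servo_tool --steps '[{"offset": [0,0.3,-0.2],"turn": [0,0,0],"fingers": -1},{"offset": [0,0.3,-0.4],"turn": [0,0,0],"fingers": -1},{"offset": [0,0.3,-0.4],"turn": [0,0,0],"fingers": -1},{"offset": [0,0.3,-0.4],"turn": [0,0,0],"fingers": -1},{"offset": [0,0.3,-0.4],"turn": [0,0,0],"fingers": -1}]' --squeeze 20

```text
time_s: 2.28
tool_pos: [0.4818, -0.423, 0.045]
ee_rot: [-179.5, -0.5, 89.6]
force: [-1.9, -0.4, 5.3]
finger_gap: 0.0411
```

```bash
python3 plan.py .4825,-.4245,.17,90 .6,-.254,.17,90
```

```text
.4825,-.4245,.17,90 off [ -0.032  -0.038 -12.5  ] turn [-0.008 -0.01  -0.008]
.6,-.254,.17,90 off [ 17.106  11.583 -12.435] turn [-0.008 -0.01  -0.008]
t 2.28 [ 0.482 -0.423  0.045] [-179.519   -0.543   89.566] gap 0.0411 F [-1.889 -0.352  5.259]
```

>>> servo_tool --steps '[{"offset": [0,0,0],"turn": [0,0,0],"fingers": -1},{"offset": [0,0,-2],"turn": [0,0,0],"fingers": -1},{"offset": [0,0,-4.5],"turn": [0,0,0],"fingers": -1},{"offset": [0,0,-7],"turn": [0,0,0],"fingers": -1},{"offset": [0,0,-9.5],"turn": [0,0,0],"fingers": -1}]' --squeeze 20

```text
time_s: 2.7
tool_pos: [0.4821, -0.4232, 0.1394]
ee_rot: [-179.4, -0.7, 89.6]
force: [-0.2, -0.3, -1.3]
finger_gap: 0.0411
```

```bash
python3 plan.py .6,-.254,.14,90;  python3 - <<'E'
from h import *
import cv2
p,d=capture('side'); cv2.imwrite('pics/s2.png',cv2.resize(p[130:290,180:380,::-1],None,fx=4,fy=3.7))
E
```

```text
.6,-.254,.14,90 off [17.009 11.662  0.018] turn [-0.01  -0.012 -0.007]
t 2.7 [ 0.482 -0.423  0.139] [-179.406   -0.678   89.568] gap 0.0411 F [-0.225 -0.288 -1.264]
```

View pics/s2.png

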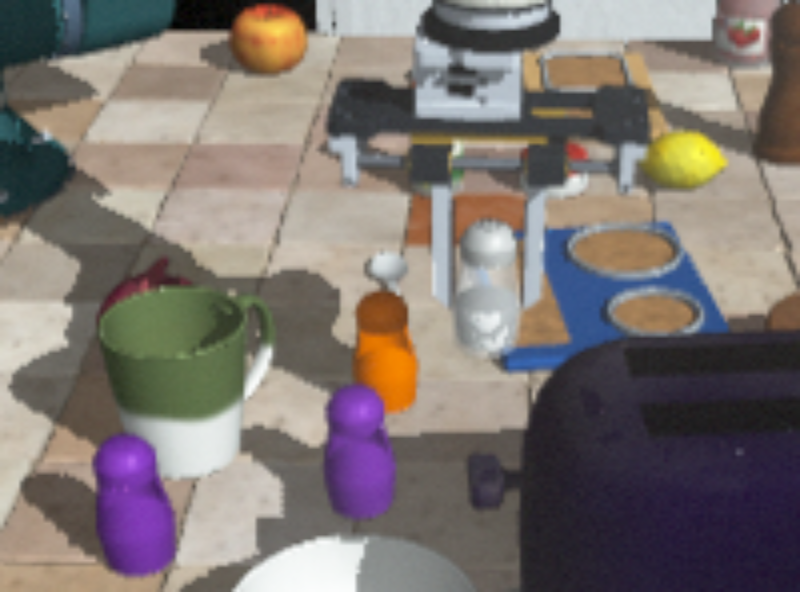

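The shaker is held upright, so I'll carry it over to the small rim.

>>> servo_tool --steps '[{"offset": [3,2,0],"turn": [-0.01,-0.01,0],"fingers": -1},{"offset": [6,4.2,0],"turn": [-0.01,-0.01,0],"fingers": -1},{"offset": [9,6.3,0],"turn": [-0.01,-0.01,0],"fingers": -1},{"offset": [12,8.4,0],"turn": [-0.01,-0.01,0],"fingers": -1},{"offset": [15,10.4,0],"turn": [-0.01,-0.01,0],"fingers": -1}]'

```text
time_s: 3.17
tool_pos: [0.5897, -0.2745, 0.145]
ee_rot: [179.7, 0.3, 89.6]
force: [0.2, 1.3, -0.8]
finger_gap: 0.0412
```

```bash
python3 plan.py .6,-.254,.14,90
```

```text
.6,-.254,.14,90 off [2.061 1.013 0.494] turn [ 0.006  0.005 -0.008]
t 3.17 [ 0.59  -0.275  0.145] [179.667   0.288  89.55 ] gap 0.0412 F [ 0.247  1.268 -0.806]
```

>>> servo_tool --steps '[{"offset": [2.0,1.0,0.5],"turn": [0,0,0],"fingers": -1},{"offset": [2.0,1.0,1.5],"turn": [0,0,0],"fingers": -1},{"offset": [2.0,1.0,3.5],"turn": [0,0,0],"fingers": -1},{"offset": [2.0,1.0,5],"turn": [0,0,0],"fingers": -1},{"offset": [2.0,1.0,5],"turn": [0,0,0],"fingers": -1}]'

```text
time_s: 3.58
tool_pos: [0.5969, -0.2536, 0.0885]
ee_rot: [-179.8, 0.0, 89.6]
force: [-0.7, 0.2, -1.9]
finger_gap: 0.0412
```

```bash
python3 plan.py .6,-.254,.058,90;  python3 - <<'E'
from h import *
import cv2
print(proj('side',(.6,-.254,.012)),proj('top',(.6,-.254,.012)))
p,d=capture('side'); cv2.imwrite('pics/s3.png',cv2.resize(p[130:270,240:400,::-1],None,fx=4.2,fy=4.2))
E
```

```text
.6,-.254,.058,90 off [-0.039  0.318  3.052] turn [-0.004  0.001 -0.008]
t 3.58 [ 0.597 -0.254  0.089] [-179.789    0.031   89.554] gap 0.0412 F [-0.688  0.193 -1.881]
[342.57078203 214.40089834] [360.64920322 172.72304238]
```

View pics/s3.png

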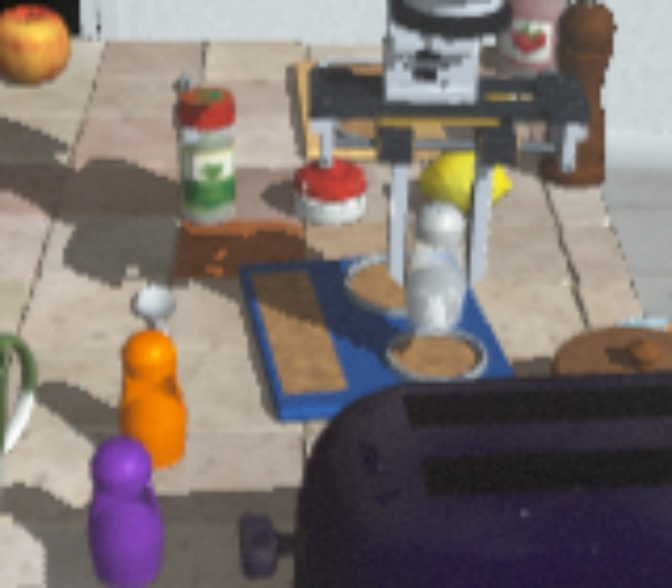

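>>> servo_tool --steps '[{"offset": [0,0.3,1.0],"turn": [0,0,0],"fingers": -1},{"offset": [0,0.3,2],"turn": [0,0,0],"fingers": -1},{"offset": [0,0.3,2.7],"turn": [0,0,0],"fingers": -1},{"offset": [0,0.3,3.0],"turn": [0,0,0],"fingers": -1},{"offset": [0,0.3,3.0],"turn": [0,0,0],"fingers": -1}]'

```text
time_s: 4.05
tool_pos: [0.6, -0.2541, 0.0594]
ee_rot: [-179.8, 0.0, 89.5]
force: [0.0, 0.5, -1.4]
finger_gap: 0.0409
```

```bash
python3 plan.py .6,-.254,.057,90
```

```text
.6,-.254,.057,90 off [ 0.011 -0.004  0.236] turn [-0.003  0.001 -0.008]
t 4.05 [ 0.6   -0.254  0.059] [-179.828    0.045   89.518] gap 0.0409 F [ 0.038  0.527 -1.382]
```

>>> servo_tool --steps '[{"offset": [0,0,0.15],"turn": [0,0,0],"fingers": -1},{"offset": [0,0,0.25],"turn": [0,0,0],"fingers": -1},{"offset": [0,0,0.3],"turn": [0,0,0],"fingers": -1},{"offset": [0,0,0.3],"turn": [0,0,0],"fingers": -1},{"offset": [0,0,0.3],"turn": [0,0,0],"fingers": -1}]'

```text
time_s: 4.47
tool_pos: [0.6003, -0.2544, 0.0571]
ee_rot: [-179.9, 0.1, 89.5]
force: [-0.3, -1.0, 0.6]
finger_gap: 0.0409
```

>>> servo_tool --steps '[{"offset": [0,0,0.1],"turn": [0,0,0],"fingers": 0.2},{"offset": [0,0,0.1],"turn": [0,0,0],"fingers": 0.5},{"offset": [0,0,0.1],"turn": [0,0,0],"fingers": 0.5},{"offset": [0,0,0.1],"turn": [0,0,0],"fingers": 0.5},{"offset": [0,0,0.1],"turn": [0,0,0],"fingers": 0.5}]'

```text
time_s: 4.88
tool_pos: [0.6003, -0.2543, 0.056]
ee_rot: [-179.9, 0.1, 89.5]
force: [-0.1, 0.4, -0.5]
finger_gap: 0.069
```

>>> servo_tool --steps '[{"offset": [0,0,-2],"turn": [0,0,0],"fingers": 0.6},{"offset": [0,0,-5],"turn": [0,0,0],"fingers": 0.6},{"offset": [0,0,-8],"turn": [0,0,0],"fingers": 0.6},{"offset": [0,0,-11],"turn": [0,0,0],"fingers": 0.6},{"offset": [0,0,-11],"turn": [0,0,0],"fingers": 0.6}]'

```text
time_s: 5.3
tool_pos: [0.6037, -0.2557, 0.1747]
ee_rot: [179.4, 0.4, 89.5]
force: [0.2, -0.3, 1.6]
finger_gap: 0.0753
```

```bash
python3 plan.py .531,.0015,.16,0;  python3 - <<'E'
from h import *
import cv2
p,d=capture('side'); cv2.imwrite('pics/s4.png',cv2.resize(p[130:270,240:400,::-1],None,fx=4.2,fy=4.2))
E
```

```text
.531,.0015,.16,0 off [25.668 -7.496  1.192] turn [ 0.014 -0.002  1.562]
t 5.3 [ 0.604 -0.256  0.175] [179.399   0.448  89.524] gap 0.0753 F [ 0.215 -0.315  1.573]
```

View pics/s4.png

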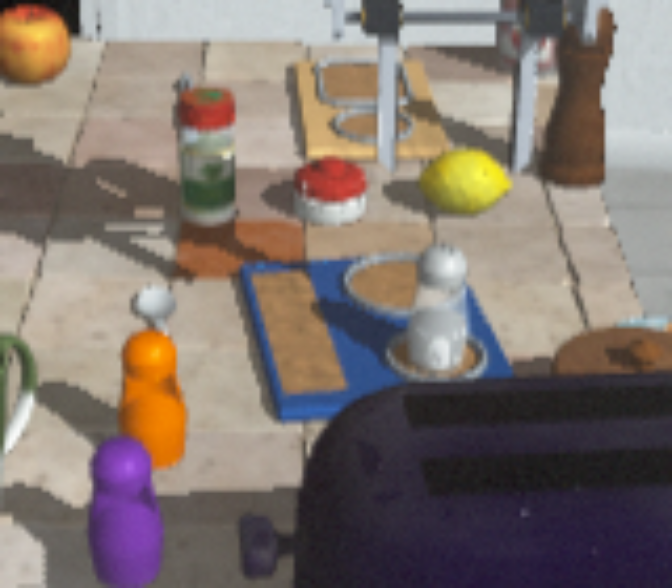

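The salt stands inside its rim. Timer next.

>>> servo_tool --steps '[{"offset": [25.7,-7.5,0.5],"turn": [0,0,1.56],"fingers": 1},{"offset": [25.7,-7.5,0.5],"turn": [0,0,1.56],"fingers": 1},{"offset": [25.7,-7.5,0.5],"turn": [0,0,1.56],"fingers": 1},{"offset": [25.7,-7.5,0.5],"turn": [0,0,1.56],"fingers": 1},{"offset": [25.7,-7.5,0.5],"turn": [0,0,1.56],"fingers": 1}]'

```text
time_s: 5.77
tool_pos: [0.5442, -0.0537, 0.1625]
ee_rot: [-180.0, 0.1, 53.8]
force: [0.1, -0.1, 0.5]
finger_gap: 0.0939
```

```bash
python3 plan.py .531,.0015,.16,0
```

```text
.531,.0015,.16,0 off [ 3.677 -4.328  0.249] turn [0.    0.001 0.938]
t 5.77 [ 0.544 -0.054  0.163] [-179.971    0.058   53.755] gap 0.0939 F [ 0.087 -0.065  0.525]
```

>>> servo_tool --steps '[{"offset": [3.7,-4.3,0.2],"turn": [0,0,0.94],"fingers": 1},{"offset": [3.7,-4.3,0.2],"turn": [0,0,0.94],"fingers": 1},{"offset": [3.7,-4.3,0.2],"turn": [0,0,0.94],"fingers": 1},{"offset": [3.7,-4.3,0.2],"turn": [0,0,0.94],"fingers": 1},{"offset": [3.7,-4.3,0.2],"turn": [0,0,0.94],"fingers": 1}]'

```text
time_s: 6.18
tool_pos: [0.5302, 0.0025, 0.1584]
ee_rot: [-180.0, 0.2, 18.5]
force: [-0.2, 0.2, 0.1]
finger_gap: 0.0946
```

```bash
python3 plan.py .531,.0015,.16,0
```

```text
.531,.0015,.16,0 off [ 0.049  0.119 -0.158] turn [0.    0.003 0.323]
t 6.18 [0.53  0.002 0.158] [-179.99     0.193   18.508] gap 0.0946 F [-0.24   0.242  0.108]
```

>>> servo_tool --steps '[{"offset": [0,0.1,2],"turn": [0,0,0.32],"fingers": 1},{"offset": [0,0.1,5],"turn": [0,0,0.32],"fingers": 1},{"offset": [0,0.1,7],"turn": [0,0,0.32],"fingers": 1},{"offset": [0,0.1,8],"turn": [0,0,0.32],"fingers": 1},{"offset": [0,0.1,8],"turn": [0,0,0.32],"fingers": 1}]'

```text
time_s: 6.6
tool_pos: [0.5271, 0.0018, 0.0739]
ee_rot: [-180.0, 0.7, 0.3]
force: [0.3, -0.1, 0.7]
finger_gap: 0.0942
```

```bash
python3 plan.py .531,.0015,.024,0;  python3 - <<'E'
from h import *
import cv2
p,d=capture('side'); cv2.imwrite('pics/s5.png',cv2.resize(p[130:270,240:400,::-1],None,fx=4.2,fy=4.2))
p,d=capture('top'); cv2.imwrite('pics/t5.png',cv2.resize(p[100:260,190:400,::-1],None,fx=3.7,fy=3.7))
E
```

```text
.531,.0015,.024,0 off [0.445 0.03  4.989] turn [-0.     0.012  0.005]
t 6.6 [0.527 0.002 0.074] [-179.994    0.677    0.289] gap 0.0942 F [ 0.27  -0.116  0.683]
```

View pics/s5.png

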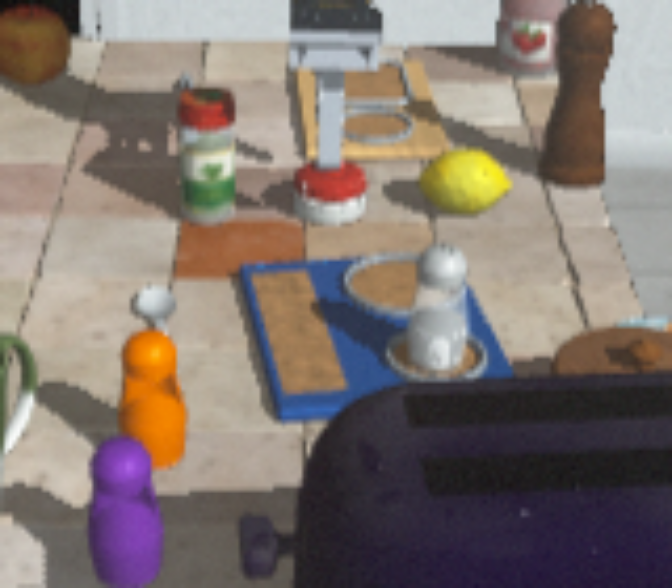

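View pics/t5.png

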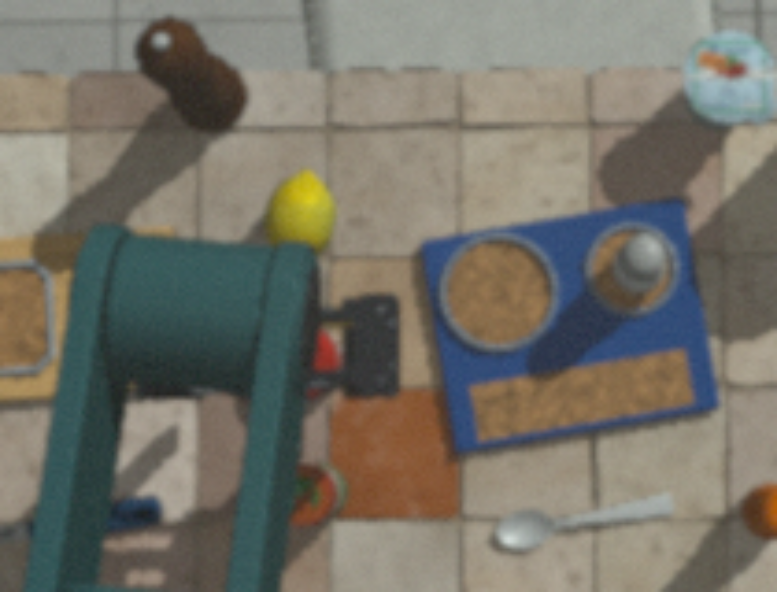

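The fingers sit either side of the timer and the shaker is centred in its rim. Descending gently.

>>> servo_tool --steps '[{"offset": [0.4,0,1.5],"turn": [0,0.01,0],"fingers": 1},{"offset": [0.4,0,3],"turn": [0,0.01,0],"fingers": 1},{"offset": [0.4,0,4.2],"turn": [0,0.01,0],"fingers": 1},{"offset": [0.4,0,4.9],"turn": [0,0.01,0],"fingers": 1},{"offset": [0.4,0,4.9],"turn": [0,0.01,0],"fingers": 1}]'

```text
time_s: 7.12
tool_pos: [0.5331, 0.0015, 0.0281]
ee_rot: [180.0, -0.2, 0.3]
force: [-0.1, -0.1, -0.3]
finger_gap: 0.0937
```

```bash
python3 plan.py .531,.0015,.024,0
```

```text
.531,.0015,.024,0 off [-0.211  0.001  0.406] turn [ 0.001 -0.004  0.005]
t 7.12 [0.533 0.002 0.028] [179.97   -0.216   0.286] gap 0.0937 F [-0.13  -0.122 -0.32 ]
```

>>> servo_tool --steps '[{"offset": [-0.2,0,0.4],"turn": [0,0,0],"fingers": -1},{"offset": [-0.2,0,0.4],"turn": [0,0,0],"fingers": -1},{"offset": [-0.2,0,0.4],"turn": [0,0,0],"fingers": -1},{"offset": [-0.2,0,0.4],"turn": [0,0,0],"fingers": -1},{"offset": [-0.2,0,0.4],"turn": [0,0,0],"fingers": -1}]' --squeeze 20

```text
time_s: 7.53
tool_pos: [0.5316, 0.0016, 0.0247]
ee_rot: [180.0, -0.3, 0.3]
force: [-0.2, 2.3, -0.0]
finger_gap: 0.0644
```

>>> servo_tool --steps '[{"offset": [0,0,0],"turn": [0,0,0],"fingers": -1},{"offset": [0,0,0],"turn": [0,0,0],"fingers": -1}]'

```text
time_s: 7.7
tool_pos: [0.5317, 0.0016, 0.0249]
ee_rot: [180.0, -0.3, 0.3]
force: [0.6, -0.4, -0.8]
finger_gap: 0.0623
```

```bash
python3 plan.py .531,.0015,.024,0
```

```text
.531,.0015,.024,0 off [-0.074  0.006  0.09 ] turn [ 0.    -0.005  0.005]
t 7.7 [0.532 0.002 0.025] [179.974  -0.312   0.291] gap 0.0623 F [ 0.643 -0.385 -0.849]
```

>>> servo_tool --steps '[{"offset": [0,0,-2],"turn": [0,0,0],"fingers": -1},{"offset": [0,0,-4],"turn": [0,0,0],"fingers": -1},{"offset": [0,0,-6],"turn": [0,0,0],"fingers": -1},{"offset": [0.5,2,-8],"turn": [0,0,0],"fingers": -1},{"offset": [1,4.5,-8],"turn": [0,0,0],"fingers": -1}]'

```text
time_s: 8.12
tool_pos: [0.5443, -0.0429, 0.1101]
ee_rot: [179.9, -0.8, 0.5]
force: [1.1, 0.5, -0.4]
finger_gap: 0.0626
```

```bash
python3 plan.py .583,-.150,.1,0
```

```text
.583,-.150,.1,0 off [ 3.764 10.739  1.083] turn [ 0.001 -0.014  0.008]
t 8.12 [ 0.544 -0.043  0.11 ] [179.912  -0.816   0.474] gap 0.0626 F [ 1.052  0.468 -0.358]
```

>>> servo_tool --steps '[{"offset": [1.2,3,0.5],"turn": [0,-0.01,0],"fingers": -1},{"offset": [2.4,6,1],"turn": [0,-0.01,0],"fingers": -1},{"offset": [3.4,9,1],"turn": [0,-0.01,0],"fingers": -1},{"offset": [3.8,10.7,1],"turn": [0,-0.01,0],"fingers": -1},{"offset": [3.8,10.7,1],"turn": [0,-0.01,0],"fingers": -1}]'

```text
time_s: 8.53
tool_pos: [0.5836, -0.1531, 0.1003]
ee_rot: [179.8, -0.2, 0.2]
force: [1.1, 1.0, -1.1]
finger_gap: 0.0624
```

```bash
python3 plan.py .583,-.150,.038,0
```

```text
.583,-.150,.038,0 off [-0.084 -0.329  6.228] turn [ 0.003 -0.004  0.004]
t 8.53 [ 0.584 -0.153  0.1  ] [179.842  -0.215   0.241] gap 0.0624 F [ 1.103  0.966 -1.12 ]
```

>>> servo_tool --steps '[{"offset": [0,-0.3,1.5],"turn": [0,0,0],"fingers": -1},{"offset": [0,-0.3,3],"turn": [0,0,0],"fingers": -1},{"offset": [0,-0.3,4],"turn": [0,0,0],"fingers": -1},{"offset": [0,-0.3,5],"turn": [0,0,0],"fingers": -1},{"offset": [0,-0.3,5.3],"turn": [0,0,0],"fingers": -1}]'

```text
time_s: 8.95
tool_pos: [0.5825, -0.149, 0.0452]
ee_rot: [179.9, -0.0, 0.3]
force: [-0.5, 0.9, -0.6]
finger_gap: 0.0619
```

```bash
python3 plan.py .583,-.150,.037,0
```

```text
.583,-.150,.037,0 off [0.05  0.104 0.819] turn [ 0.001 -0.     0.005]
t 8.95 [ 0.582 -0.149  0.045] [179.932  -0.024   0.293] gap 0.0619 F [-0.498  0.909 -0.602]
```

>>> servo_tool --steps '[{"offset": [0,0.1,0.4],"turn": [0,0,0],"fingers": -1},{"offset": [0,0.1,0.8],"turn": [0,0,0],"fingers": -1},{"offset": [0,0.1,0.8],"turn": [0,0,0],"fingers": -1},{"offset": [0,0.1,0.8],"turn": [0,0,0],"fingers": -1},{"offset": [0,0.1,0.8],"turn": [0,0,0],"fingers": -1}]'

```text
time_s: 9.37
tool_pos: [0.5829, -0.1501, 0.0378]
ee_rot: [179.9, -0.1, 0.3]
force: [-0.4, 0.7, -1.6]
finger_gap: 0.0623
```

```bash
python3 plan.py .583,-.150,.037,0;  python3 - <<'E'
from h import *
import cv2
p,d=capture('side'); cv2.imwrite('pics/s6.png',cv2.resize(p[130:270,240:400,::-1],None,fx=4.2,fy=4.2))
E
```

```text
.583,-.150,.037,0 off [ 0.011 -0.006  0.08 ] turn [ 0.002 -0.001  0.005]
t 9.37 [ 0.583 -0.15   0.038] [179.911  -0.082   0.292] gap 0.0623 F [-0.381  0.664 -1.586]
```

View pics/s6.png

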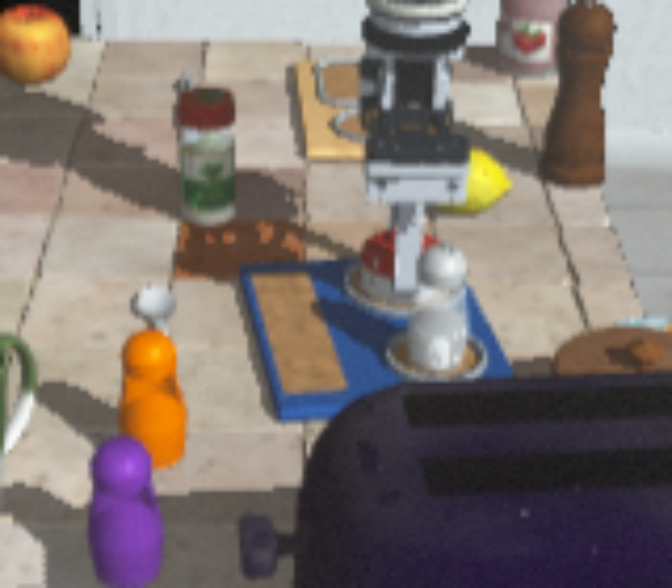

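>>> servo_tool --steps '[{"offset": [0,0,0.1],"turn": [0,0,0],"fingers": -1},{"offset": [0,0,0.1],"turn": [0,0,0],"fingers": 0.6},{"offset": [0,0,0.1],"turn": [0,0,0],"fingers": 0.6},{"offset": [0,0,0.1],"turn": [0,0,0],"fingers": 0.6},{"offset": [0,0,0.1],"turn": [0,0,0],"fingers": 0.6}]'

```text
time_s: 9.83
tool_pos: [0.5831, -0.1502, 0.0371]
ee_rot: [179.9, -0.1, 0.3]
force: [-0.7, 0.2, -0.1]
finger_gap: 0.0751
```

>>> servo_tool --steps '[{"offset": [0,0,-1],"turn": [0,0,0],"fingers": 0.6},{"offset": [0,0,-3],"turn": [0,0,0],"fingers": 0.6},{"offset": [0,0,-6],"turn": [0,0,0],"fingers": 0.6},{"offset": [0,0,-9],"turn": [0,0,0],"fingers": 0.6},{"offset": [0,0,-10],"turn": [0,0,0],"fingers": 0.6}]'

```text
time_s: 10.25
tool_pos: [0.5854, -0.1509, 0.1435]
ee_rot: [179.7, -0.6, 0.3]
force: [1.3, -0.5, 0.9]
finger_gap: 0.0751
```

```bash
python3 plan.py .406,-.213,.1,99.7
```

```text
.406,-.213,.1,99.7 off [-18.014   6.101   4.185] turn [ 0.013 -0.004 -1.735]
t 10.25 [ 0.585 -0.151  0.144] [179.712  -0.631   0.29 ] gap 0.0751 F [ 1.291 -0.544  0.91 ]
```

>>> servo_tool --steps '[{"offset": [-18,6.1,0.5],"turn": [0,0,-1.73],"fingers": 0},{"offset": [-18,6.1,0.5],"turn": [0,0,-1.73],"fingers": 0},{"offset": [-18,6.1,0.5],"turn": [0,0,-1.73],"fingers": 0},{"offset": [-18,6.1,0.5],"turn": [0,0,-1.73],"fingers": 0},{"offset": [-18,6.1,0.5],"turn": [0,0,-1.73],"fingers": 0}]'

```text
time_s: 10.67
tool_pos: [0.4024, -0.2132, 0.1364]
ee_rot: [179.7, 0.1, 36.1]
force: [0.7, 0.2, -0.1]
finger_gap: 0.0478
```

```bash
python3 plan.py .406,-.213,.1,99.7
```

```text
.406,-.213,.1,99.7 off [0.306 0.172 3.643] turn [ 0.005  0.004 -1.111]
t 10.67 [ 0.402 -0.213  0.136] [179.678   0.051  36.062] gap 0.0478 F [ 0.681  0.166 -0.104]
```

>>> servo_tool --steps '[{"offset": [0.3,0.2,2],"turn": [0,0,-1.11],"fingers": 0},{"offset": [0.3,0.2,2],"turn": [0,0,-1.11],"fingers": 0},{"offset": [0.3,0.2,2],"turn": [0,0,-1.11],"fingers": 0},{"offset": [0.3,0.2,2],"turn": [0,0,-1.11],"fingers": 0},{"offset": [0.3,0.2,2],"turn": [0,0,-1.11],"fingers": 0}]'

```text
time_s: 11.08
tool_pos: [0.4057, -0.2131, 0.1161]
ee_rot: [179.8, 0.2, 71.9]
force: [-0.8, -0.9, 0.8]
finger_gap: 0.0471
```

```bash
python3 plan.py .406,-.213,.06,99.7
```

```text
.406,-.213,.06,99.7 off [0.041 0.002 5.613] turn [ 0.003  0.004 -0.485]
t 11.08 [ 0.406 -0.213  0.116] [179.76    0.19   71.926] gap 0.0471 F [-0.825 -0.918  0.837]
```

>>> servo_tool --steps '[{"offset": [0,0,2],"turn": [0,0,-0.485],"fingers": 0},{"offset": [0,0,4],"turn": [0,0,-0.485],"fingers": 0},{"offset": [0,0,5.5],"turn": [0,0,-0.485],"fingers": 0},{"offset": [0,0,5.5],"turn": [0,0,-0.485],"fingers": 0},{"offset": [0,0,5.5],"turn": [0,0,-0.485],"fingers": 0}]'

```text
time_s: 11.5
tool_pos: [0.4048, -0.2126, 0.0596]
ee_rot: [-180.0, 0.2, 99.8]
force: [-0.4, -0.7, 0.8]
finger_gap: 0.047
```

```bash
python3 plan.py .406,-.213,.016,99.7;  python3 - <<'E'
from h import *
import cv2
p,d=capture('side'); cv2.imwrite('pics/s7.png',cv2.resize(p[130:270,220:380,::-1],None,fx=4.2,fy=4.2))
p,d=capture('top'); cv2.imwrite('pics/t7.png',cv2.resize(p[140:280,280:440,::-1],None,fx=4,fy=4))
E
```

```text
.406,-.213,.016,99.7 off [-0.044  0.112  4.357] turn [-0.     0.003  0.002]
t 11.5 [ 0.405 -0.213  0.06 ] [-179.99     0.151   99.824] gap 0.047 F [-0.436 -0.7    0.782]
```

View pics/s7.png

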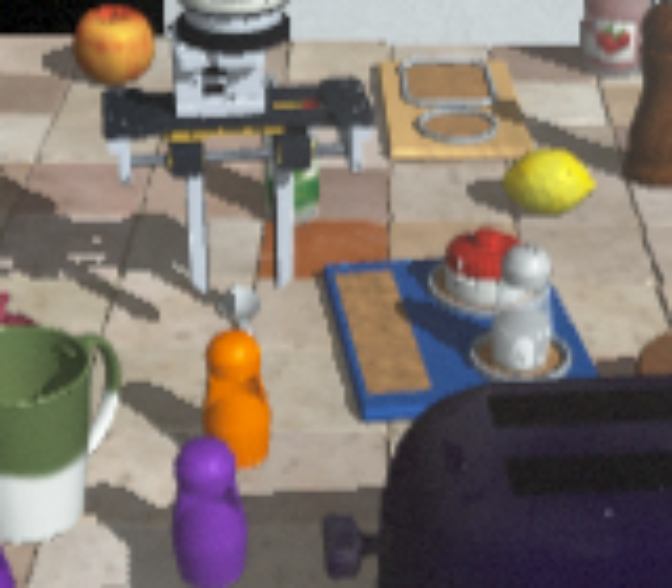

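View pics/t7.png

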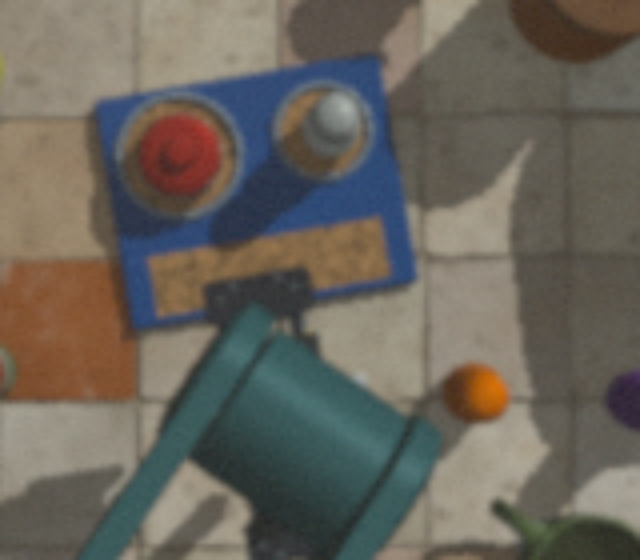

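The timer (178,155) and salt (330,120) look centred in their rims in the top view, and the fingers are over mid-spoon. Going down for the spoon.

>>> servo_tool --steps '[{"offset": [0,0.1,1.2],"turn": [0,0,0],"fingers": 0},{"offset": [0,0.1,2.4],"turn": [0,0,0],"fingers": 0},{"offset": [0,0.1,3.3],"turn": [0,0,0],"fingers": 0},{"offset": [0,0.1,3.7],"turn": [0,0,0],"fingers": 0},{"offset": [0,0.1,3.7],"turn": [0,0,0],"fingers": 0}]'

```text
time_s: 12.02
tool_pos: [0.4066, -0.2131, 0.0235]
ee_rot: [179.9, 0.2, 99.5]
force: [-0.9, -0.2, 0.7]
finger_gap: 0.0469
```

```bash
python3 plan.py .406,-.213,.016,99.7
```

```text
.406,-.213,.016,99.7 off [ 0.022 -0.057  0.751] turn [ 0.001  0.004 -0.004]
t 12.02 [ 0.407 -0.213  0.024] [179.925   0.227  99.486] gap 0.0469 F [-0.939 -0.163  0.721]
```

>>> servo_tool --steps '[{"offset": [0,0,0.4],"turn": [0,0,0],"fingers": 0},{"offset": [0,0,0.7],"turn": [0,0,0],"fingers": 0},{"offset": [0,0,0.75],"turn": [0,0,0],"fingers": 0},{"offset": [0,0,0.75],"turn": [0,0,0],"fingers": -1},{"offset": [0,0,0.75],"turn": [0,0,0],"fingers": -1}]' --squeeze 15

```text
time_s: 12.43
tool_pos: [0.4068, -0.2132, 0.0163]
ee_rot: [179.9, 0.2, 99.5]
force: [-0.7, 0.3, 0.4]
finger_gap: 0.0367
```

>>> servo_tool --steps '[{"offset": [0,0,0],"turn": [0,0,0],"fingers": -1},{"offset": [0,0,0],"turn": [0,0,0],"fingers": -1},{"offset": [0,0,0],"turn": [0,0,0],"fingers": -1},{"offset": [0,0,0],"turn": [0,0,0],"fingers": -1},{"offset": [0,0,0],"turn": [0,0,0],"fingers": -1}]'

```text
time_s: 12.85
tool_pos: [0.407, -0.2134, 0.0165]
ee_rot: [179.9, 0.3, 99.5]
force: [-0.4, 0.3, 1.5]
finger_gap: 0.0239
```

>>> servo_tool --steps '[{"offset": [0,0,0],"turn": [0,0,0],"fingers": -1},{"offset": [0,0,0],"turn": [0,0,0],"fingers": -1},{"offset": [0,0,-1.5],"turn": [0,0,0],"fingers": -1},{"offset": [0,0,-3],"turn": [0,0,0],"fingers": -1},{"offset": [0,0,-4],"turn": [0,0,0],"fingers": -1}]'

```text
time_s: 13.27
tool_pos: [0.4071, -0.2134, 0.0575]
ee_rot: [179.9, 0.3, 99.5]
force: [-0.3, -0.2, -0.4]
finger_gap: 0.0236
```

```bash
python3 plan.py .502,-.2135,.06,99.2;  python3 - <<'E'
from h import *
import cv2
p,d=capture('side'); cv2.imwrite('pics/s8.png',cv2.resize(p[150:250,220:340,::-1],None,fx=5.5,fy=5.5))
p,d=capture('top'); cv2.imwrite('pics/t8.png',cv2.resize(p[140:280,280:440,::-1],None,fx=4,fy=4))
E
```

```text
.502,-.2135,.06,99.2 off [-1.579  9.361 -0.219] turn [0.003 0.005 0.005]
t 13.27 [ 0.407 -0.213  0.057] [179.854   0.299  99.482] gap 0.0236 F [-0.264 -0.232 -0.424]
```

View pics/s8.png

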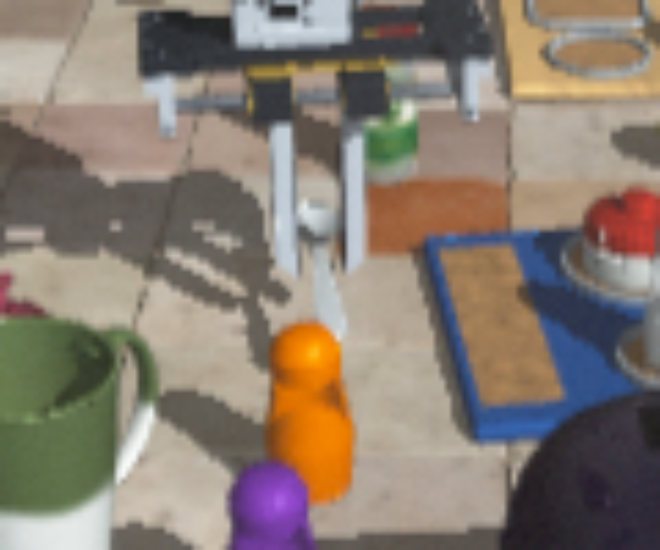

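View pics/t8.png

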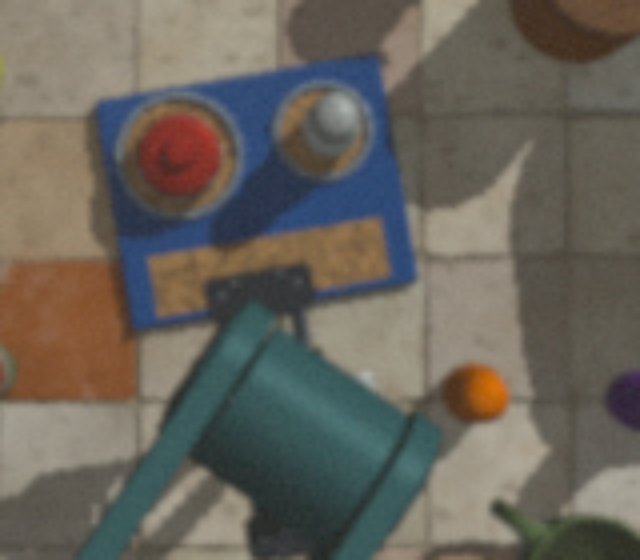

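The spoon is lifted, its bowl at (318,215) and handle at (330,300) in the side crop. Moving it to the cork strip.

>>> servo_tool --steps '[{"offset": [-0.4,2.3,-0.2],"turn": [0,0,0],"fingers": -1},{"offset": [-0.8,4.6,-0.2],"turn": [0,0,0],"fingers": -1},{"offset": [-1.2,7,-0.2],"turn": [0,0,0],"fingers": -1},{"offset": [-1.6,9.4,-0.2],"turn": [0,0,0],"fingers": -1},{"offset": [-1.6,9.4,-0.2],"turn": [0,0,0],"fingers": -1}]'

```text
time_s: 13.78
tool_pos: [0.5065, -0.2142, 0.0601]
ee_rot: [179.6, 0.4, 99.6]
force: [-0.1, 0.4, 0.6]
finger_gap: 0.0234
```

```bash
python3 plan.py .502,-.2135,.029,99.2
```

```text
.502,-.2135,.029,99.2 off [ 0.167 -0.458  3.11 ] turn [0.007 0.008 0.006]
t 13.78 [ 0.507 -0.214  0.06 ] [179.612   0.44   99.565] gap 0.0234 F [-0.087  0.433  0.607]
```

>>> servo_tool --steps '[{"offset": [0.1,-0.4,0.8],"turn": [0.007,0.008,0],"fingers": -1},{"offset": [0.1,-0.4,1.6],"turn": [0.007,0.008,0],"fingers": -1},{"offset": [0.1,-0.4,2.3],"turn": [0.007,0.008,0],"fingers": -1},{"offset": [0.1,-0.4,2.6],"turn": [0.007,0.008,0],"fingers": -1},{"offset": [0.1,-0.4,2.6],"turn": [0.007,0.008,0],"fingers": -1}]'

```text
time_s: 14.2
tool_pos: [0.5008, -0.2135, 0.0323]
ee_rot: [-179.8, -0.1, 99.5]
force: [-0.4, 0.2, -0.5]
finger_gap: 0.0237
```

```bash
python3 plan.py .502,-.2135,.029,99.2
```

```text
.502,-.2135,.029,99.2 off [-0.02   0.121  0.326] turn [-0.003 -0.002  0.006]
t 14.2 [ 0.501 -0.214  0.032] [-179.822   -0.142   99.529] gap 0.0237 F [-0.444  0.236 -0.488]
```

>>> servo_tool --steps '[{"offset": [0,0.1,0.2],"turn": [0,0,0],"fingers": -1},{"offset": [0,0.1,0.35],"turn": [0,0,0],"fingers": -1},{"offset": [0,0.1,0.35],"turn": [0,0,0],"fingers": -0.2},{"offset": [0,0.1,0.35],"turn": [0,0,0],"fingers": -0.2},{"offset": [0,0.1,0.35],"turn": [0,0,0],"fingers": -0.2}]'

```text
time_s: 14.62
tool_pos: [0.502, -0.2135, 0.0292]
ee_rot: [-179.9, -0.1, 99.5]
force: [1.4, 0.3, -0.4]
finger_gap: 0.0369
```

>>> servo_tool --steps '[{"offset": [0,0,-1],"turn": [0,0,0],"fingers": -0.2},{"offset": [0,0,-3],"turn": [0,0,0],"fingers": -0.2},{"offset": [0,0,-6],"turn": [0,0,0],"fingers": -0.2},{"offset": [0,0,-9],"turn": [0,0,0],"fingers": 0.2},{"offset": [0,0,-13],"turn": [0,0,0],"fingers": 0.6}]'

```text
time_s: 15.03
tool_pos: [0.5011, -0.213, 0.1592]
ee_rot: [-179.7, -0.3, 99.5]
force: [0.3, -1.0, -0.1]
finger_gap: 0.0477
```

```bash
python3 plan.py .642,.003,.16,-7
```

```text
.642,.003,.16,-7 off [18.965 17.468 -0.088] turn [-0.008  0.002  1.859]
t 15.03 [ 0.501 -0.213  0.159] [-179.691   -0.251   99.532] gap 0.0477 F [ 0.328 -1.041 -0.105]
```

>>> servo_tool --steps '[{"offset": [19,17.5,-0.1],"turn": [0,0,1.86],"fingers": 1},{"offset": [19,17.5,-0.1],"turn": [0,0,1.86],"fingers": 1},{"offset": [19,17.5,-0.1],"turn": [0,0,1.86],"fingers": 1},{"offset": [19,17.5,-0.1],"turn": [0,0,1.86],"fingers": 1},{"offset": [19,17.5,-0.1],"turn": [0,0,1.86],"fingers": 1}]'

```text
time_s: 15.45
tool_pos: [0.6091, -0.0485, 0.1614]
ee_rot: [-179.9, 0.0, 65.6]
force: [0.1, -0.8, 0.8]
finger_gap: 0.081
```

```bash
python3 plan.py .642,.003,.16,-7
```

```text
.642,.003,.16,-7 off [6.044 0.868 0.141] turn [-0.002  0.002  1.268]
t 15.45 [ 0.609 -0.048  0.161] [-179.861    0.003   65.624] gap 0.081 F [ 0.13  -0.765  0.802]
```

>>> servo_tool --steps '[{"offset": [6,0.9,0],"turn": [0,0,1.27],"fingers": 1},{"offset": [6,0.9,0],"turn": [0,0,1.27],"fingers": 1},{"offset": [6,0.9,0],"turn": [0,0,1.27],"fingers": 1},{"offset": [6,0.9,0],"turn": [0,0,1.27],"fingers": 1},{"offset": [6,0.9,0],"turn": [0,0,1.27],"fingers": 1}]'

```text
time_s: 15.87
tool_pos: [0.6426, 0.0034, 0.1623]
ee_rot: [-179.9, 0.1, 30.0]
force: [0.2, -0.8, 0.1]
finger_gap: 0.0938
```

```bash
python3 plan.py .642,.003,.16,-7
```

```text
.642,.003,.16,-7 off [-0.069  0.008  0.234] turn [-0.002  0.002  0.646]
t 15.87 [0.643 0.003 0.162] [-179.87     0.073   30.027] gap 0.0938 F [ 0.154 -0.769  0.051]
```

>>> servo_tool --steps '[{"offset": [0,0,2],"turn": [0,0,0.646],"fingers": 1},{"offset": [0,0,4],"turn": [0,0,0.646],"fingers": 1},{"offset": [0,0,5],"turn": [0,0,0.646],"fingers": 1},{"offset": [0,0,5],"turn": [0,0,0.646],"fingers": 1},{"offset": [0,0,5],"turn": [0,0,0.646],"fingers": 1}]'

```text
time_s: 16.28
tool_pos: [0.6418, 0.0036, 0.1118]
ee_rot: [-179.9, 0.2, -5.9]
force: [-0.9, 0.3, 1.4]
finger_gap: 0.0939
```

>>> servo_tool --steps '[{"offset": [0,0,0],"turn": [0,0,0.03],"fingers": 1},{"offset": [0,0,0],"turn": [0,0,0.03],"fingers": 1}]'

```text
time_s: 16.45
tool_pos: [0.642, 0.0037, 0.1126]
ee_rot: [-179.9, 0.2, -7.6]
force: [-0.4, 0.8, -0.9]
finger_gap: 0.0941
```

```bash
python3 plan.py .642,.003,.025,-7;  python3 - <<'E'
from h import *
import cv2
p,d=capture('side'); cv2.imwrite('pics/s9.png',cv2.resize(p[130:250,240:400,::-1],None,fx=4.2,fy=4.2))
p,d=capture('top'); cv2.imwrite('pics/t9.png',cv2.resize(p[110:260,220:400,::-1],None,fx=4,fy=4))
E
```

```text
.642,.003,.025,-7 off [0.036 0.076 8.761] turn [-0.001  0.004 -0.011]
t 16.45 [0.642 0.004 0.113] [-179.944    0.205   -7.606] gap 0.0941 F [-0.373  0.848 -0.925]
```

View pics/s9.png

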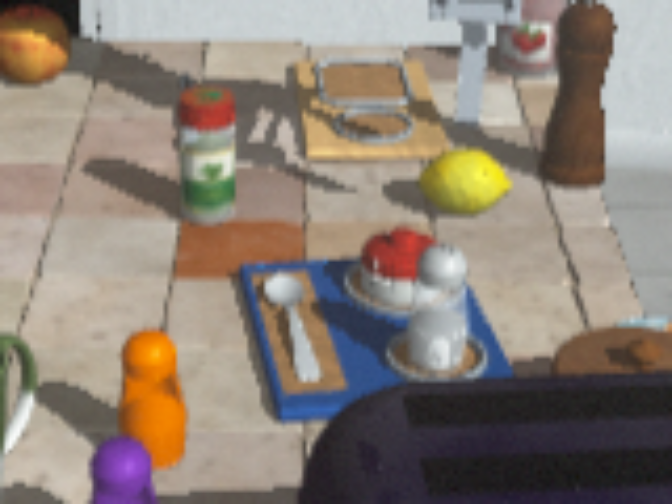

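View pics/t9.png

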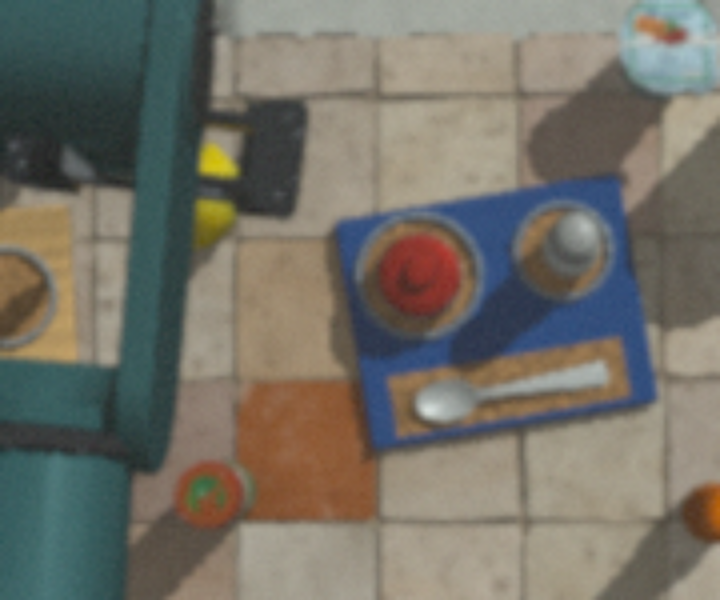

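The egg kit looks right, with the spoon along the middle of the cork. Next is the lemon.

>>> servo_tool --steps '[{"offset": [0,0,2.5],"turn": [0,0,0],"fingers": 1},{"offset": [0,0,5],"turn": [0,0,0],"fingers": 1},{"offset": [0,0,7],"turn": [0,0,0],"fingers": 1},{"offset": [0,0,8.3],"turn": [0,0,0],"fingers": 1},{"offset": [0,0,8.5],"turn": [0,0,0],"fingers": 1}]'

```text
time_s: 16.97
tool_pos: [0.6397, 0.0039, 0.0243]
ee_rot: [-180.0, 0.5, -7.5]
force: [-0.6, -0.0, -0.3]
finger_gap: 0.0936
```

>>> servo_tool --steps '[{"offset": [0,0,0],"turn": [0,0,0],"fingers": 1},{"offset": [0,0,0],"turn": [0,0,0],"fingers": 1}]'

```text
time_s: 17.13
tool_pos: [0.6401, 0.0039, 0.025]
ee_rot: [-180.0, 0.5, -7.5]
force: [0.8, 0.8, -0.2]
finger_gap: 0.0941
```

```bash
python3 plan.py .642,.003,.025,-7
```

```text
.642,.003,.025,-7 off [ 0.203  0.062 -0.006] turn [-0.001  0.009 -0.008]
t 17.13 [0.64  0.004 0.025] [-179.957    0.493   -7.459] gap 0.0941 F [ 0.8    0.815 -0.158]
```

>>> servo_tool --steps '[{"offset": [0.2,0,0],"turn": [0,0.01,0],"fingers": -1},{"offset": [0.2,0,0],"turn": [0,0.01,0],"fingers": -1},{"offset": [0.2,0,0],"turn": [0,0.01,0],"fingers": -1},{"offset": [0.2,0,0],"turn": [0,0.01,0],"fingers": -1},{"offset": [0.2,0,0],"turn": [0,0.01,0],"fingers": -1}]' --squeeze 20

```text
time_s: 17.55
tool_pos: [0.6423, 0.0036, 0.0256]
ee_rot: [-180.0, -0.1, -7.5]
force: [0.9, -1.3, -0.4]
finger_gap: 0.0644
```

>>> servo_tool --steps '[{"offset": [0,0,0],"turn": [0,0,0],"fingers": -1},{"offset": [0,0,0],"turn": [0,0,0],"fingers": -1},{"offset": [0,0,0],"turn": [0,0,0],"fingers": -1},{"offset": [0,0,0],"turn": [0,0,0],"fingers": -1}]'

```text
time_s: 17.88
tool_pos: [0.6425, 0.0036, 0.0258]
ee_rot: [-180.0, -0.2, -7.5]
force: [-1.0, -0.7, 1.3]
finger_gap: 0.0536
```

>>> servo_tool --steps '[{"offset": [0,0,-2],"turn": [0,0,0],"fingers": -1},{"offset": [0,0,-4],"turn": [0,0,0],"fingers": -1},{"offset": [0,0,-7],"turn": [0,0,0],"fingers": -1},{"offset": [0,0,-10],"turn": [0,0,0],"fingers": -1},{"offset": [0,0,-11],"turn": [0,0,0],"fingers": -1}]'

```text
time_s: 18.3
tool_pos: [0.6444, 0.0034, 0.141]
ee_rot: [-179.9, -0.6, -7.5]
force: [0.4, 0.4, -0.5]
finger_gap: 0.0535
```

```bash
python3 plan.py .5655,.2545,.13,93; python3 - <<'E'
from h import *
import cv2
p,d=capture('side'); cv2.imwrite('pics/s10.png',cv2.resize(p[130:250,240:400,::-1],None,fx=4.2,fy=4.2))
E
```

```text
.5655,.2545,.13,93 off [-11.091 -23.877   1.014] turn [ 0.008 -0.009 -1.753]
t 18.3 [0.644 0.003 0.141] [-179.932   -0.611   -7.458] gap 0.0535 F [ 0.437  0.39  -0.5  ]
```

View pics/s10.png

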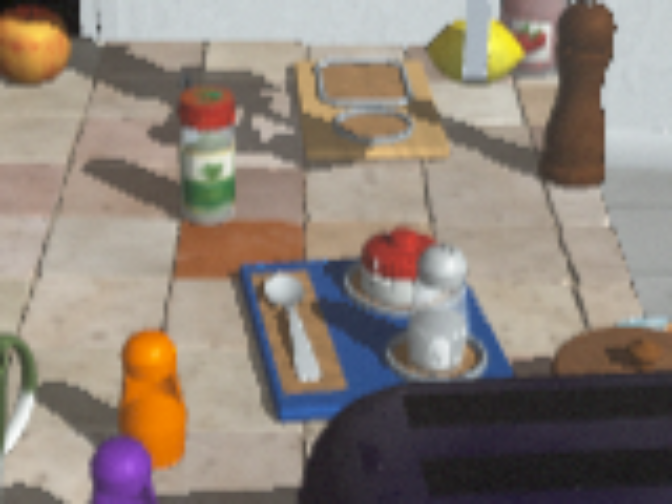

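>>> servo_tool --steps '[{"offset": [-4,-2,0.5],"turn": [0,0,-1.75],"fingers": -1},{"offset": [-6.5,-5,0.5],"turn": [0,0,-1.75],"fingers": -1},{"offset": [-8,-8,0.5],"turn": [0,0,-1.75],"fingers": -1},{"offset": [-9,-11,0.5],"turn": [0,0,-1.75],"fingers": -1},{"offset": [-10,-14,0.5],"turn": [0,0,-1.75],"fingers": -1}]'

```text
time_s: 18.77
tool_pos: [0.562, 0.1562, 0.1332]
ee_rot: [179.8, -0.1, 28.7]
force: [-0.1, 0.2, -1.3]
finger_gap: 0.0534
```

```bash
python3 plan.py .5655,.2545,.13,93
```

```text
.5655,.2545,.13,93 off [ 5.025 -8.461  0.295] turn [ 0.004  0.001 -1.123]
t 18.77 [0.562 0.156 0.133] [179.803  -0.06   28.684] gap 0.0534 F [-0.069  0.216 -1.343]
```

>>> servo_tool --steps '[{"offset": [2,-3,0.3],"turn": [0,0,-1.12],"fingers": -1},{"offset": [4,-6,0.3],"turn": [0,0,-1.12],"fingers": -1},{"offset": [5,-8.5,0.3],"turn": [0,0,-1.12],"fingers": -1},{"offset": [5,-8.5,0.3],"turn": [0,0,-1.12],"fingers": -1},{"offset": [5,-8.5,0.3],"turn": [0,0,-1.12],"fingers": -1}]'

```text
time_s: 19.18
tool_pos: [0.5635, 0.2565, 0.1268]
ee_rot: [179.9, 0.2, 64.7]
force: [0.6, -0.9, -1.8]
finger_gap: 0.0534
```

```bash
python3 plan.py .5655,.2545,.08,93
```

```text
.5655,.2545,.08,93 off [-0.078  0.264  4.685] turn [ 0.     0.003 -0.494]
t 19.18 [0.563 0.256 0.127] [179.933   0.164  64.71 ] gap 0.0534 F [ 0.641 -0.884 -1.808]
```

>>> servo_tool --steps '[{"offset": [-0.1,0.2,1],"turn": [0,0,-0.494],"fingers": -1},{"offset": [-0.1,0.2,2],"turn": [0,0,-0.494],"fingers": -1},{"offset": [-0.1,0.2,3.5],"turn": [0,0,-0.494],"fingers": -1},{"offset": [-0.1,0.2,4.7],"turn": [0,0,-0.494],"fingers": -1},{"offset": [-0.1,0.2,4.7],"turn": [0,0,-0.494],"fingers": -1}]'

```text
time_s: 19.6
tool_pos: [0.5616, 0.2535, 0.0738]
ee_rot: [-179.4, 0.3, 93.1]
force: [-0.6, 0.4, -1.7]
finger_gap: 0.0536
```

```bash
python3 plan.py .5655,.2545,.038,93; python3 - <<'E'
from h import *
import cv2
p,d=capture('side'); cv2.imwrite('pics/s11.png',cv2.resize(p[120:200,270:390,::-1],None,fx=6,fy=6))
E
```

```text
.5655,.2545,.038,93 off [0.098 0.434 3.579] turn [-0.01   0.006  0.002]
t 19.6 [0.562 0.254 0.074] [-179.423    0.334   93.144] gap 0.0536 F [-0.55   0.382 -1.7  ]
```

View pics/s11.png

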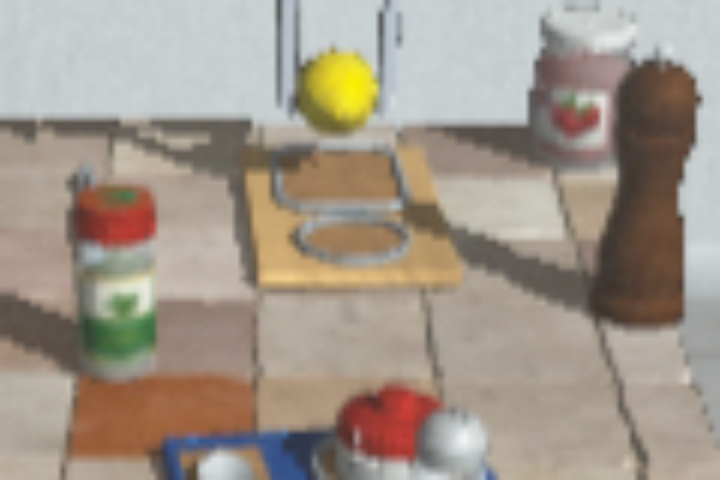

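>>> servo_tool --steps '[{"offset": [0.1,0.4,0.9],"turn": [-0.01,0.006,0],"fingers": -1},{"offset": [0.1,0.4,1.8],"turn": [-0.01,0.006,0],"fingers": -1},{"offset": [0.1,0.4,2.6],"turn": [-0.01,0.006,0],"fingers": -1},{"offset": [0.1,0.4,3.2],"turn": [-0.01,0.006,0],"fingers": -1},{"offset": [0.1,0.4,3.2],"turn": [-0.01,0.006,0],"fingers": -1}]'

```text
time_s: 20.07
tool_pos: [0.565, 0.2544, 0.0417]
ee_rot: [-180.0, 0.0, 92.8]
force: [-0.9, -0.7, -0.2]
finger_gap: 0.0535
```

```bash
python3 plan.py .5655,.2545,.038,93
```

```text
.5655,.2545,.038,93 off [0.008 0.047 0.374] turn [-0.001  0.    -0.003]
t 20.07 [0.565 0.254 0.042] [-179.959    0.008   92.849] gap 0.0535 F [-0.911 -0.715 -0.156]
```

>>> servo_tool --steps '[{"offset": [0,0,0.2],"turn": [0,0,0],"fingers": -1},{"offset": [0,0,0.4],"turn": [0,0,0],"fingers": -1},{"offset": [0,0,0.4],"turn": [0,0,0],"fingers": -1},{"offset": [0,0,0.4],"turn": [0,0,0],"fingers": 0.6},{"offset": [0,0,0.4],"turn": [0,0,0],"fingers": 0.6}]'

```text
time_s: 20.48
tool_pos: [0.5654, 0.2546, 0.0384]
ee_rot: [180.0, -0.0, 92.8]
force: [-0.0, -0.7, -0.1]
finger_gap: 0.0637
```

>>> servo_tool --steps '[{"offset": [0,0,0],"turn": [0,0,0],"fingers": 0.6},{"offset": [0,0,0],"turn": [0,0,0],"fingers": 0.6},{"offset": [0,0,-2],"turn": [0,0,0],"fingers": 0.6},{"offset": [0,0,-5],"turn": [0,0,0],"fingers": 0.6},{"offset": [0,0,-9],"turn": [0,0,0],"fingers": 0.6}]'

```text
time_s: 20.9
tool_pos: [0.5632, 0.2537, 0.1257]
ee_rot: [-179.6, 0.1, 92.8]
force: [-0.1, 0.4, -0.2]
finger_gap: 0.075
```

```bash
python3 plan.py .4305,-.0085,.19,0
```

```text
.4305,-.0085,.19,0 off [-25.546 -14.597  -6.279] turn [-0.004  0.007  1.62 ]
t 20.9 [0.563 0.254 0.126] [-179.597    0.114   92.837] gap 0.075 F [-0.103  0.356 -0.153]
```

>>> servo_tool --steps '[{"offset": [-25.5,-14.6,-6.3],"turn": [0,0,1.62],"fingers": 1},{"offset": [-25.5,-14.6,-6.3],"turn": [0,0,1.62],"fingers": 1},{"offset": [-25.5,-14.6,-6.3],"turn": [0,0,1.62],"fingers": 1},{"offset": [-25.5,-14.6,-6.3],"turn": [0,0,1.62],"fingers": 1},{"offset": [-25.5,-14.6,-6.3],"turn": [0,0,1.62],"fingers": 1}]'

```text
time_s: 21.32
tool_pos: [0.4711, 0.0719, 0.1719]
ee_rot: [180.0, 0.1, 56.7]
force: [1.6, -1.1, -0.2]
finger_gap: 0.094
```

```bash
python3 plan.py .4305,-.0085,.17,0;  python3 - <<'E'
from h import *
import cv2
p,d=capture('side'); cv2.imwrite('pics/s12.png',cv2.resize(p[120:200,270:390,::-1],None,fx=6,fy=6))
p,d=capture('top'); cv2.imwrite('pics/t12.png',cv2.resize(p[100:260,140:340,::-1],None,fx=3.7,fy=3.7))
E
```

```text
.4305,-.0085,.17,0 off [-8.951  1.012  0.208] turn [0.002 0.002 0.99 ]
t 21.32 [0.471 0.072 0.172] [179.959   0.14   56.729] gap 0.094 F [ 1.603 -1.086 -0.18 ]
```

View pics/t12.png

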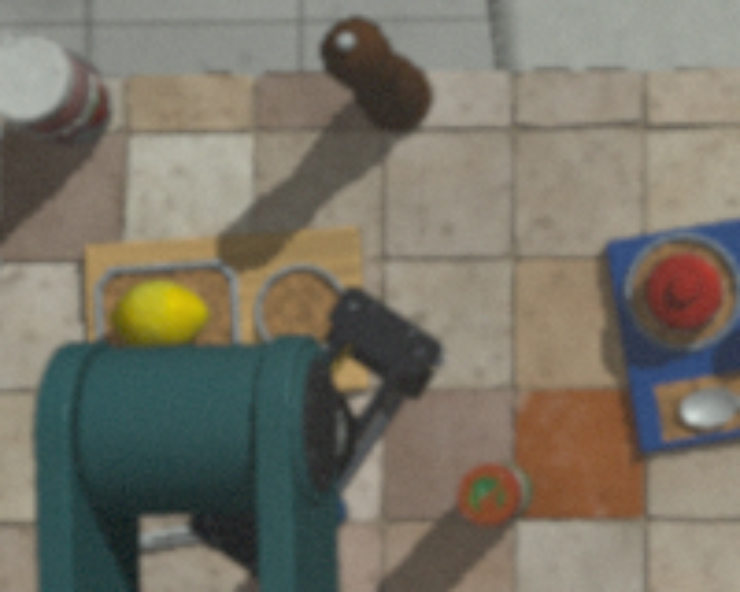

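The lemon lies in the oblong rim at about (160,314); I'll measure it later. Jar next.

>>> servo_tool --steps '[{"offset": [-9,1,0.2],"turn": [0,0,0.99],"fingers": 1},{"offset": [-9,1,0.2],"turn": [0,0,0.99],"fingers": 1},{"offset": [-9,1,0.2],"turn": [0,0,0.99],"fingers": 1},{"offset": [-9,1,0.2],"turn": [0,0,0.99],"fingers": 1},{"offset": [-9,1,0.2],"turn": [0,0,0.99],"fingers": 1}]'

```text
time_s: 21.83
tool_pos: [0.4304, -0.0117, 0.172]
ee_rot: [179.8, -0.1, 20.8]
force: [0.1, -0.3, -0.2]
finger_gap: 0.094
```

```bash
python3 plan.py .4305,-.0085,.17,0
```

```text
.4305,-.0085,.17,0 off [ 0.126 -0.293  0.202] turn [ 0.003 -0.002  0.364]
t 21.83 [ 0.43  -0.012  0.172] [179.821  -0.058  20.838] gap 0.094 F [ 0.12  -0.297 -0.153]
```

>>> servo_tool --steps '[{"offset": [0.1,-0.3,0.2],"turn": [0,0,0.364],"fingers": 1},{"offset": [0.1,-0.3,0.2],"turn": [0,0,0.364],"fingers": 1},{"offset": [0.1,-0.3,0.2],"turn": [0,0,0.364],"fingers": 1},{"offset": [0.1,-0.3,0.2],"turn": [0,0,0.364],"fingers": 1}]'

```text
time_s: 22.17
tool_pos: [0.4307, -0.0079, 0.17]
ee_rot: [179.9, -0.1, -0.0]
force: [-0.1, 0.3, 1.1]
finger_gap: 0.0941
```

```bash
python3 plan.py .4305,-.0085,.05,0;  python3 - <<'E'
from h import *
import cv2
p,d=capture('side'); cv2.imwrite('pics/s13.png',cv2.resize(p[100:220,220:380,::-1],None,fx=4.5,fy=4.5))
p,d=capture('top'); np.save('d13.npy',d);cv2.imwrite('pics/t13f.png',p[:,:,::-1]);cv2.imwrite('pics/t13.png',cv2.resize(p[100:260,140:340,::-1],None,fx=3.7,fy=3.7))
E
```

```text
.4305,-.0085,.05,0 off [-0.044  0.034 12.002] turn [ 0.002 -0.002 -0.001]
t 22.17 [ 0.431 -0.008  0.17 ] [179.877  -0.139  -0.03 ] gap 0.0941 F [-0.121  0.339  1.098]
```

View pics/t13.png

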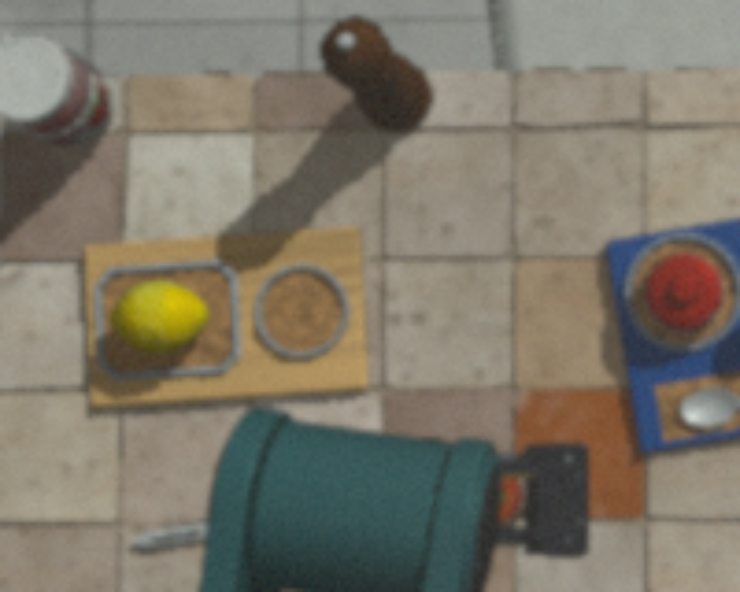

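View pics/s13.png

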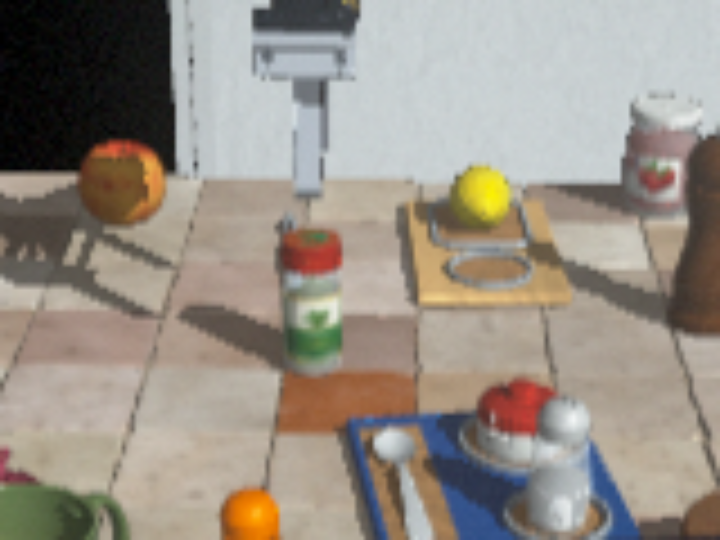

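```bash
python3 - <<'E'
from h import *
np.set_printoptions(precision=4,suppress=True)
px=lambda c:((c[0]+.5)/3.7-.5+140,(c[1]+.5)/3.7-.5+100)
l=onz('top',*px((161,315)),.04)[:2]
def fr(p,o,yaw): return R.from_euler('z',-yaw,degrees=True).apply([*(np.array(p)-o),0])[:2]*1000
print('lemon',l,fr(l,np.array([.568,.2105]),3.1))
P=cloud('top',np.load('d13.npy'))
Q=P[165:205,165:200].reshape(-1,3);Q=Q[Q[:,2]>.03];m=(Q.min(0)+Q.max(0))/2
print(m,fr(m[:2],np.array([.568,.2105]),3.1),'top',Q[:,2].max())
E
```

```text
lemon [0.5678 0.2524] [ 2.023  41.8149]
[0.5658 0.2543 0.0502] [ 0.1449 43.8195] top 0.0699044811516405
```

>>> servo_tool --steps '[{"offset": [0,0,3],"turn": [0,0,0],"fingers": 1},{"offset": [0,0,6],"turn": [0,0,0],"fingers": 1},{"offset": [0,0,9],"turn": [0,0,0],"fingers": 1},{"offset": [0,0,11.5],"turn": [0,0,0],"fingers": 1},{"offset": [0,0,12],"turn": [0,0,0],"fingers": 1}]'

```text
time_s: 22.68
tool_pos: [0.4273, -0.0075, 0.0454]
ee_rot: [180.0, 0.4, 0.4]
force: [-0.4, 0.8, -0.2]
finger_gap: 0.094
```

>>> servo_tool --steps '[{"offset": [0,0,0],"turn": [0,0,0],"fingers": 1},{"offset": [0,0,0],"turn": [0,0,0],"fingers": 1}]'

```text
time_s: 22.85
tool_pos: [0.4272, -0.0073, 0.0455]
ee_rot: [180.0, 0.4, 0.5]
force: [0.5, -0.6, 0.4]
finger_gap: 0.094
```

```bash
python3 plan.py .4305,-.0085,.05,0
```

```text
.4305,-.0085,.05,0 off [ 0.322  0.122 -0.449] turn [0.    0.008 0.009]
t 22.85 [ 0.427 -0.007  0.046] [179.976   0.436   0.496] gap 0.094 F [ 0.52  -0.65   0.432]
```

Lemon's well centred. Closing on the jar.

>>> servo_tool --steps '[{"offset": [0.3,0.1,-0.4],"turn": [0,0.008,0],"fingers": -1},{"offset": [0.3,0.1,-0.4],"turn": [0,0.008,0],"fingers": -1},{"offset": [0.3,0.1,-0.4],"turn": [0,0.008,0],"fingers": -1},{"offset": [0.3,0.1,-0.4],"turn": [0,0.008,0],"fingers": -1},{"offset": [0.3,0.1,-0.4],"turn": [0,0.008,0],"fingers": -1}]' --squeeze 20

```text
time_s: 23.27
tool_pos: [0.4307, -0.0084, 0.0502]
ee_rot: [180.0, -0.1, 0.5]
force: [0.9, -0.2, -0.7]
finger_gap: 0.0643
```

>>> servo_tool --steps '[{"offset": [0,0,0],"turn": [0,0,0],"fingers": -1},{"offset": [0,0,0],"turn": [0,0,0],"fingers": -1},{"offset": [0,0,0],"turn": [0,0,0],"fingers": -1},{"offset": [0,0,0],"turn": [0,0,0],"fingers": -1},{"offset": [0,0,0],"turn": [0,0,0],"fingers": -1}]'

```text
time_s: 23.68
tool_pos: [0.4308, -0.0085, 0.0503]
ee_rot: [180.0, -0.1, 0.5]
force: [0.2, -1.2, 0.7]
finger_gap: 0.0444
```

```bash
python3 plan.py .571,.1485,.12,0
```

```text
.571,.1485,.12,0 off [ 14.172 -15.569  -6.958] turn [ 0.001 -0.002  0.009]
t 23.68 [ 0.431 -0.008  0.05 ] [179.954  -0.104   0.499] gap 0.0444 F [ 0.21  -1.209  0.694]
```

>>> servo_tool --steps '[{"offset": [0,0,-1.5],"turn": [0,0,0],"fingers": -1},{"offset": [0,0,-4],"turn": [0,0,0],"fingers": -1},{"offset": [0,0,-6.5],"turn": [0,0,0],"fingers": -1},{"offset": [2,-2,-7],"turn": [0,0,0],"fingers": -1},{"offset": [4,-4.5,-7],"turn": [0,0,0],"fingers": -1}]'

```text
time_s: 24.1
tool_pos: [0.4721, 0.0363, 0.1231]
ee_rot: [179.9, -0.4, 0.3]
force: [0.7, -1.0, -1.1]
finger_gap: 0.0445
```

```bash
python3 plan.py .571,.1485,.12,0
```

```text
.571,.1485,.12,0 off [  9.946 -11.171   0.37 ] turn [ 0.002 -0.008  0.005]
t 24.1 [0.472 0.036 0.123] [179.901  -0.432   0.31 ] gap 0.0445 F [ 0.652 -0.952 -1.128]
```

>>> servo_tool --steps '[{"offset": [2.5,-2.8,0],"turn": [0,-0.005,0],"fingers": -1},{"offset": [5,-5.6,0.2],"turn": [0,-0.005,0],"fingers": -1},{"offset": [7.5,-8.4,0.3],"turn": [0,-0.005,0],"fingers": -1},{"offset": [9.9,-11.2,0.3],"turn": [0,-0.005,0],"fingers": -1},{"offset": [9.9,-11.2,0.3],"turn": [0,-0.005,0],"fingers": -1}]'

```text
time_s: 24.52
tool_pos: [0.5729, 0.1535, 0.1183]
ee_rot: [-179.9, -0.1, 0.6]
force: [-0.2, 0.1, -1.2]
finger_gap: 0.0441
```

```bash
python3 plan.py .571,.1485,.07,0
```

```text
.571,.1485,.07,0 off [-0.206  0.505  4.827] turn [-0.001 -0.002  0.01 ]
t 24.52 [0.573 0.154 0.118] [-179.945   -0.091    0.557] gap 0.0441 F [-0.169  0.059 -1.178]
```

>>> servo_tool --steps '[{"offset": [-0.2,0.5,0.5],"turn": [0,0,0],"fingers": -1},{"offset": [-0.2,0.5,1.5],"turn": [0,0,0],"fingers": -1},{"offset": [-0.2,0.5,3],"turn": [0,0,0],"fingers": -1},{"offset": [-0.2,0.5,4.3],"turn": [0,0,0],"fingers": -1},{"offset": [-0.2,0.5,4.3],"turn": [0,0,0],"fingers": -1}]'

```text
time_s: 24.93
tool_pos: [0.5676, 0.1469, 0.0709]
ee_rot: [180.0, 0.4, 0.5]
force: [-0.1, -0.7, -2.1]
finger_gap: 0.0443
```

```bash
python3 plan.py .571,.1485,.062,0; python3 - <<'E'
from h import *
import cv2
p,d=capture('side'); cv2.imwrite('pics/s14.png',cv2.resize(p[100:200,270:390,::-1],None,fx=5.5,fy=5.5))
E
```

```text
.571,.1485,.062,0 off [ 0.351 -0.16   0.885] turn [0.    0.006 0.008]
t 24.93 [0.568 0.147 0.071] [179.973   0.369   0.472] gap 0.0443 F [-0.145 -0.704 -2.141]
```

View pics/s14.png

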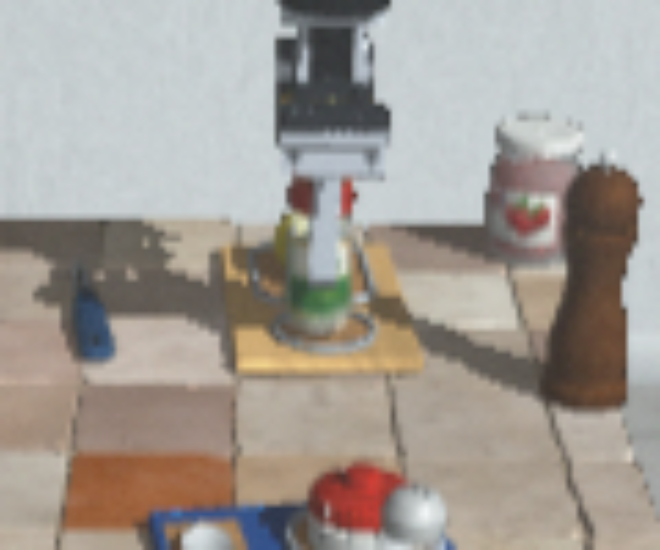

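>>> servo_tool --steps '[{"offset": [0.35,-0.15,0],"turn": [0,0.006,0],"fingers": -1},{"offset": [0.35,-0.15,0.3],"turn": [0,0.006,0],"fingers": -1},{"offset": [0.35,-0.15,0.6],"turn": [0,0.006,0],"fingers": -1},{"offset": [0.35,-0.15,0.85],"turn": [0,0.006,0],"fingers": -1},{"offset": [0.35,-0.15,0.85],"turn": [0,0.006,0],"fingers": -1}]'

```text
time_s: 25.4
tool_pos: [0.5718, 0.1487, 0.0637]
ee_rot: [180.0, -0.1, 0.5]
force: [-0.1, -0.1, -2.2]
finger_gap: 0.0441
```

>>> servo_tool --steps '[{"offset": [0,0,0],"turn": [0,0,0],"fingers": -1},{"offset": [0,0,0],"turn": [0,0,0],"fingers": -1}]'

```text
time_s: 25.57
tool_pos: [0.5719, 0.1487, 0.0638]
ee_rot: [180.0, -0.1, 0.5]
force: [0.4, -0.4, -2.0]
finger_gap: 0.0439
```

```bash
python3 plan.py .571,.1485,.062,0
```

```text
.571,.1485,.062,0 off [-0.088  0.022  0.183] turn [ 0.    -0.002  0.008]
t 25.57 [0.572 0.149 0.064] [179.993  -0.095   0.485] gap 0.0439 F [ 0.419 -0.412 -1.967]
```

>>> servo_tool --steps '[{"offset": [-0.1,0,0.15],"turn": [0,0,0],"fingers": -1},{"offset": [-0.1,0,0.2],"turn": [0,0,0],"fingers": -1},{"offset": [-0.1,0,0.2],"turn": [0,0,0],"fingers": -1},{"offset": [-0.1,0,0.2],"turn": [0,0,0],"fingers": 0.6},{"offset": [-0.1,0,0.2],"turn": [0,0,0],"fingers": 0.6}]'

```text
time_s: 25.98
tool_pos: [0.5711, 0.1488, 0.0621]
ee_rot: [180.0, -0.1, 0.5]
force: [0.3, -1.0, 0.1]
finger_gap: 0.0543
```

>>> servo_tool --steps '[{"offset": [0,0,0],"turn": [0,0,0],"fingers": 0.6},{"offset": [0,0,0],"turn": [0,0,0],"fingers": 0.6},{"offset": [0,0,-2.5],"turn": [0,0,0],"fingers": 0.6},{"offset": [0,0,-6],"turn": [0,0,0],"fingers": 0.6},{"offset": [0,0,-9.5],"turn": [0,0,0],"fingers": 0.6}]'

```text
time_s: 26.4
tool_pos: [0.5698, 0.1486, 0.1566]
ee_rot: [180.0, 0.1, 0.5]
force: [0.6, 0.7, -0.5]
finger_gap: 0.0748
```

>>> servo_tool --steps '[{"offset": [0,0,-4],"turn": [0,0,0],"fingers": 0.6},{"offset": [-4,2,-6],"turn": [0,0,0],"fingers": 0.6},{"offset": [-8,5,-6],"turn": [0,0,0],"fingers": 0.6},{"offset": [-12,8,-6],"turn": [0,0,0],"fingers": 0.6},{"offset": [-16,10,-6],"turn": [0,0,0],"fingers": 0.6}]'

```text
time_s: 26.82
tool_pos: [0.4324, 0.0595, 0.2173]
ee_rot: [179.9, -0.0, 0.5]
force: [-0.1, -0.7, 0.8]
finger_gap: 0.0753
```

>>> servo_tool --steps '[{"offset": [-4,1,0],"turn": [0,0,0],"fingers": 0.6},{"offset": [-8,2,0],"turn": [0,0,0],"fingers": 0.6},{"offset": [-10,2,0],"turn": [0,0,0],"fingers": 0.6},{"offset": [-10,2,0],"turn": [0,0,0],"fingers": 0.6}]'

```text
time_s: 27.15
tool_pos: [0.3299, 0.0383, 0.218]
ee_rot: [179.9, -0.1, 0.4]
force: [0.2, 0.7, 0.3]
finger_gap: 0.0753
```

```bash
python3 - <<'E'
from h import *
import cv2
p,d=capture('top'); np.save('d15.npy',d);cv2.imwrite('pics/t15.png',cv2.resize(p[110:260,150:400,::-1],None,fx=3.2,fy=3.2))
p,d2=capture('side'); cv2.imwrite('pics/s15.png',cv2.resize(p[120:270,210:390,::-1],None,fx=4,fy=4))
np.set_printoptions(precision=1,suppress=True)
P=cloud('top',d)
def fr(p,o,yaw): return R.from_euler('z',-yaw,degrees=True).apply([*(np.array(p)-o),0])[:2]*1000
E=(np.array([.5575,-.205]),9.2);F=(np.array([.568,.2105]),3.1)
for n,pt,z0,r,B in (('timer',(.583,-.150,.03),.035,.045,E),('salt',(.6,-.254,.09),.088,.03,E),('lemon',(.5655,.2545,.04),.03,.05,F),('jar',(.571,.1485,.118),.1,.035,F)):
    Q=P.reshape(-1,3);Q=Q[(Q[:,2]>z0)&(Q[:,2]<.14)&(np.hypot(Q[:,0]-pt[0],Q[:,1]-pt[1])<r)];m=(Q.min(0)+Q.max(0))/2
    print(n,len(Q),m*1000,'board',fr(m[:2],*B),'ext',(Q.max(0)-Q.min(0))*1000,'top',Q[:,2].max()*1000)
print(read_state()['tool_pos'])
E
```

```text
timer 354 [ 581.8 -148.3   49.2] board [33.1 52. ] ext [59.7 56.8 27.4] top 62.937937357947504
salt 124 [ 601.  -254.8   95.2] board [ 34.9 -56.1] ext [32.5 32.6 14.5] top 102.47648942857701
lemon 392 [565.6 255.   53. ] board [-0.  44.5] ext [52.9 75.3 39.1] top 72.48541500598927
jar 246 [570.6 148.5 112.1] board [ -0.7 -62.1] ext [43.6 42.8 22.1] top 123.1978159576086
[0.3 0.  0.2]
```

View pics/t15.png

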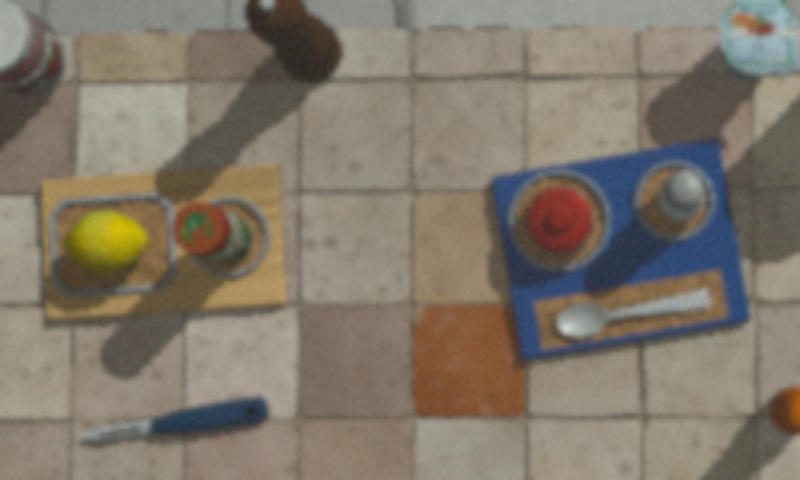

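View pics/s15.png

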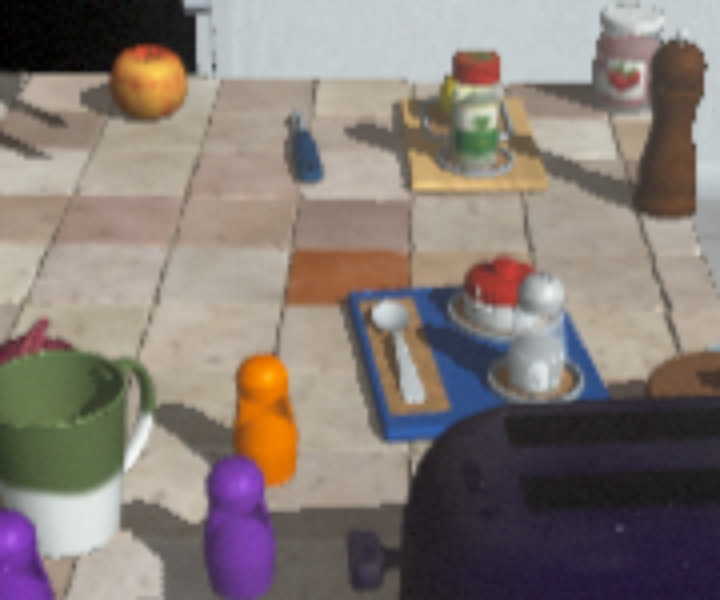

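All five things are in place, upright and centred within about 2 mm. The spoon's middle is at (634,310) against (631,310) for the strip.

```bash
python3 -c "
from rig import *
print(job_done())"
```

```text
the job is handed in; nothing more can be done
None
```

I made up both kits and handed the job in at about 27 s of the 122 s allowed. On handing in, the arm was standing clear of everything with the gripper empty.

Positions are from the last depth picture, in each board's own frame, in mm:

| Thing | Measured (x, y) | Target (x, y) | Allowed error |
|---|---|---|---|
| Timer | (33, 52) | (34, 50) | ±13 |
| Salt shaker | (35, -56) | (34, -55) | ±13 |
| Lemon | (0, 44.5) | (0, 44) | ±16 in x, ±18 in y |
| Herb jar | (-1, -62) | (0, -63) | ±13 |

- **Teaspoon:** I checked this by eye in the top picture only. It lies along the cork strip, with its middle about 1 px from the strip's middle.
- **Upright:** the timer, salt shaker and jar look upright in both final pictures, and none was tipped.
- **Left alone:** the peeler, pepper mill, mug and the orange and purple shakers were not touched. All look unmoved.
- **Disagreement:** the only one was the grip on the spoon. The fingers stopped at 24 mm, wider than the handle looks, but the spoon lifted and set down normally.

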